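# Lay out the model-kit parts for gluing

## Robot

A 6-joint arm with a two-finger parallel gripper is mounted at the origin on the work surface. World frame = base frame: x ahead of the robot, y to its left, z up, the work surface at z = 0. Lengths are in m, angles in rad, forces in N, time in s.
With the tool pointing down it reaches from about 0.35 to 0.975 m from the base axis. Payload 4.9 kg.
Tool frame: the origin (TCP) lies midway between the tips of the shut fingers; the grasp point (between the pads) lies 19 mm behind it; z points along the fingers, y is the line along which they close (so a half turn about z gives the same grasp; the last joint's range is limited). The gripper opens to 85 mm and grips with 20 to 120 N. Pads are 22 mm wide; open, the fingers measure 114 mm over their backs; the gripper's body (76 mm by 85 mm) begins 54 mm behind the grasp point. The pads swing forward as they close: fully open they stand 13 mm farther back than shut.
Start: joints at [1.066, 0.053, 1.613, -0, 1.476, -0.119], TCP at [0.235, 0.579, 0.211] pointing down, gripper open.
Joint ranges: [-3.01, 3.01], [-1.01, 2.22], [0.06, 2.58], [-1.02, 4.17], [0.09, 2.62], [-3.14, 3.14]. Speed limits (rad/s): [2.57, 2.57, 3.14, 3.14, 3.14, 3.14].

## Interface

Orientations are given as a rotation vector (axis times angle).
In Python, from station import ctrl gives the robot as it stands.
- The arm moves only by the tool step_arm, never from a script. Its argument "targets" is a list of rows, each an object with "travel": the shift along the world's x, y, z as a fraction of full scale, a list of three; "angular": the turn, a rotation vector about the world's x, y, z as a fraction of full scale, a list of three; "gripper": the opening, from 0 (shut) to 1 (fully open). In form: [{"travel": [x, y, z], "angular": [rx, ry, rz], "gripper": gripper}, ...]. A call has 1 to 10 rows; each row is the pose to reach, as a shift and turn from the pose commanded when the call began; what a row does not reach only later rows make up. Full scale, the value 1, is 0.6 m for a shift and pi/4 rad for a turn. A row lasts 1/10 s, in which the tool goes at most 50 mm and 8.59 degrees, less where a joint would pass 70% of its speed; a pose out of reach is approached as far as the arm can. A call with a number of a shift or a turn outside -1 to 1 is refused whole. A call with a gripper value outside its range is refused whole. The fingers move at their own pace and stop on an object; "squeeze" is the grip in N (left out, the last holds). Time passes only in rows, so rows that repeat a pose let the fingers close. It gives the time, the measured TCP pose, the force, the opening and the grip force at its end, in the units of the state.
- ctrl.get_obs(): the state, without advancing time (a new reading comes with each control period).
- ctrl.get_image(name): name is "scene" or "side" or "wrist"; returns a dict with "img" (384x512x3 uint8, red, green, blue), "fx", "fy", "cx", "cy" (pixels), "D" ([k1, k2, p1, p2, k3] as OpenCV has them; the pictures are not rectified), "rvec" (rotation vector, rad) and "tvec" (3), from world to camera coordinates, as OpenCV has them. Camera axes: x right, y down, z forward; pixel columns grow to the right and rows downward; lengths in m; the calibration is good to about 2 mm. A picture is of the moment at which its call begins. There is no depth.
- ctrl.finish_job(): hands the job in; it is judged then, once.
The state is a dict: "t": time; "q": joint angles; "dq": joint speeds; "effort": joint torques, N m; "tool_pos": TCP position; "tool_rot": TCP orientation; "contact_force": force on the tool from outside, world axes, zero at the start; "wrist_torque": the same for the moment, N m; "opening": finger opening in m; "grip_force": force on a finger pad.
Only numpy, scipy, OpenCV 4.12 (cv2) and the standard library are available. Lean on these libraries where they do the work, as an engineer would, in place of code of your own. Each camera call takes 0.05 s, during which the arm holds its last target. There are 200 camera calls.

## Task

Lay each of the four grey kit parts the right way up on the green mat that shows its outline, centred in the outline and turned to line up with it. When all four lie in place, and only then, stand the brass weight upright on the middle of the rectangular plate to hold it flat. Do not shift the glue bottle or knock it over.

Things in the scene. Friction and masses are not known exactly. Their poses are not given: they have to be found in the camera images.
- link_arm: grey plastic S-shaped link arm with an open C-clip at each end, loose on the table, 30 g, about 88 mm long, 46 mm wide and 14 mm high all over; origin at the centre of its underside, z up; x runs along its straight middle bar, which is 16 mm wide in y and can be gripped across y within 12 mm of the origin; a half turn about z leaves it the same
- cross_beam: grey plastic I-shaped cross beam, loose, 35 g, 84 mm long in x, 14 mm high all over: a middle bar 16 mm wide in y between two end flanges, each 12 mm by 48 mm (clear gap of 60 mm between them); origin at the centre of its underside, z up; grip the bar across y at the origin; a half turn leaves it the same
- deck_plate: grey plastic flat rectangular deck plate with thin dark panel lines, loose, 40 g, 80 mm in x, 48 mm in y, 12 mm thick with a flat top; origin at the centre of its underside, z up; grip across y; a half turn leaves it the same
- road_wheel: grey plastic road wheel lying flat, hub up, loose, 35 g: disc 64 mm across and 10 mm thick with a hub 24 mm across rising from its middle to 26 mm above the underside; origin at the centre of its underside, z up; grip the hub from any side; round, so its turn does not matter
- weight: brass cylinder standing upright, loose, 0.27 kg, 34 mm across and 36 mm high; origin at the centre of its underside, z up; goes on top of the deck plate last of all
- link_mat: fixed round green cutting mat, 116 mm across, 3 mm thick, with the S-shaped outline of the link arm drawn on it in a pale line 3 mm wide that runs about 2 to 5 mm outside where the part's edge belongs; origin at the centre of its underside, on the table; the outline is centred on it, the middle bar along the mat's x (a half turn makes no difference)
- beam_mat: fixed round green cutting mat, 116 mm across, 3 mm thick, with the I-shaped outline of the cross beam drawn on it in a pale line 3 mm wide that runs about 2 to 5 mm outside where the part's edge belongs; origin at the centre of its underside, on the table; the outline is centred on it with its long axis along the mat's x (a half turn makes no difference)
- plate_mat: fixed round green cutting mat, 116 mm across, 3 mm thick, with the rectangular outline of the deck plate drawn on it in a pale line 3 mm wide that runs about 2 to 5 mm outside where the part's edge belongs; origin at the centre of its underside, on the table; the outline is centred on it with its long axis along the mat's x (a half turn makes no difference)
- wheel_mat: fixed round green cutting mat, 116 mm across, 3 mm thick, with the round outline of the road wheel drawn on it in a pale line 3 mm wide that runs about 2 to 5 mm outside where the part's edge belongs; origin at the centre of its underside, on the table; the outline is centred on it
- glue_bottle: small white glue bottle with a yellow band and a blue pointed nozzle, loose, standing upright among the parts, 90 g, 38 mm across and 88 mm high; origin at the centre of its underside; a bystander, to be left alone. (Three paint pots, 26 mm across and 23 mm high, stand between the two rows of things at (x, y) 0.56, -0.225; 0.585, 0.075; 0.56, 0.225 m.)

How it is judged:
By the outcome, as a careful person would: the job done as asked, in the order asked, and still so for the second after the job is handed in, with the robot touching nothing.
It also fails if it takes over 122 s, if anything falls off the work surface, if the arm or the gripper's body presses on something with over 40 N, if the wrist force passes 120 N, or if a joint passes its speed limit or range.

## Working session

There is one attempt and no reset: what is moved stays moved. The work goes in short steps, Python scripts to look and compute and a tool call to move; the robot and the scene stay as the last step left them, time stands still between calls to the robot, and variables do not carry over. Pictures are saved under pics/ and viewed, at most 14 in all, crops included, and the job is handed in when it is done.

Besides the shell and the picture viewer there is one more tool, called after "Call:" as name(argument=value, ...), one argument or row to a line, values as JSON. step_arm: Moves the arm, as the interface text tells. Its arguments: {"type":"object","properties":{"targets":{"type":"array"},"squeeze":{"type":"number"}},"required":["targets"]}

```bash
mkdir -p pics; cat > h.py <<'E'
import numpy as np, cv2, pickle
def grab(ctrl,n,tag):
    im=ctrl.get_image(n); pickle.dump(im,open(f'pics/{tag}.pkl','wb'))
    cv2.imwrite(f'pics/{tag}.png',im['img'][:,:,::-1]); return im
def K(im): return np.array([[im['fx'],0,im['cx']],[0,im['fy'],im['cy']],[0,0,1.]])
def cast(im,uv,z):
    uv=np.array(uv,float).reshape(-1,1,2)
    n=cv2.undistortPoints(uv,K(im),np.array(im['D'],float)).reshape(-1,2)
    R=cv2.Rodrigues(np.array(im['rvec'],float))[0]; t=np.array(im['tvec'],float).ravel()
    c=-R.T@t; d=np.c_[n,np.ones(len(n))]@R
    return c+d*((z-c[2])/d[:,2])[:,None]
def proj(im,P):
    return cv2.projectPoints(np.array(P,float).reshape(-1,1,3),np.array(im['rvec'],float),np.array(im['tvec'],float),K(im),np.array(im['D'],float))[0].reshape(-1,2)
E
python3 - <<'E'
from station import ctrl
from h import *
for n in('scene','side','wrist'):
    im=grab(ctrl,n,n+'0'); R=cv2.Rodrigues(np.array(im['rvec'],float))[0]; print(n,-R.T@np.array(im['tvec']).ravel(),R[2],im['fx'],im['D'])
a=cv2.imread('pics/scene0.png');cv2.imwrite('pics/s0b.png',cv2.resize(a,(800,600)))
print(ctrl.get_obs())
E
```

```text
scene [1.23460835 0.49344191 0.80871785] [-0.58488317 -0.42821971 -0.68886832] 492.41924826655827 [-0.15823372  0.          0.          0.          0.        ]
side [ 0.19826464 -0.5182286   0.64957588] [ 0.44412045  0.57221978 -0.68943567] 373.33361838610125 [0.02640332 0.         0.         0.         0.        ]
wrist [0.16920826 0.60521047 0.3732227 ] [ 0.25873514 -0.10755152 -0.95994208] 321.3405606437057 [-0.08962114  0.          0.          0.          0.        ]
{'t': 0.15, 'q': array([ 1.06599697e+00,  5.32311980e-02,  1.61401517e+00,  4.91715467e-05,
        1.47601037e+00, -1.19008602e-01]), 'dq': array([ 0.00020736, -0.00104036, -0.00447682,  0.00153565,  0.00080987,
       -0.00018214]), 'effort': array([ 9.67470478e-04, -3.94243884e+01, -3.70721376e+01, -1.01385122e-04,
        4.71852603e-03, -4.00466638e-05]), 'tool_pos': array([0.23491183, 0.57859367, 0.20990751]), 'tool_rot': array([-6.02147847e-01, -3.08277721e+00,  2.46378478e-03]), 'contact_force': array([0.06054575, 0.49566846, 0.21231453]), 'wrist_torque': array([ 0.03312615, -0.06669396, -0.03560244]), 'grip_force': 0.0, 'opening': 0.08542948969251198}
```

View pics/s0b.png

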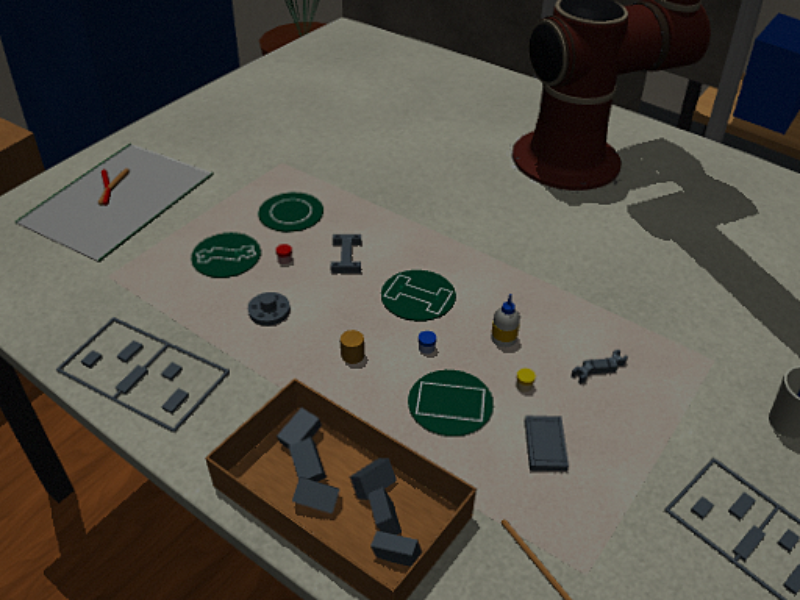

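View pics/side0.png

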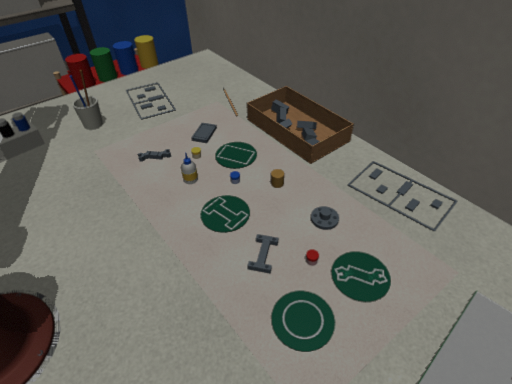

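View pics/wrist0.png

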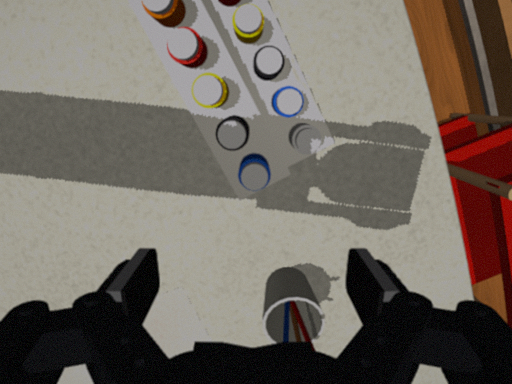

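The scene view shows the wheel mat (291,211), link mat (226,254), beam (346,253), wheel (268,307), beam mat (418,295), weight (352,347), glue bottle (506,320), plate mat (451,402), plate (546,442) and link (600,366), in 800x600 pixels. The side view shows the same objects. The wrist view doesn't cover the work area yet.

```bash
cat > m0.py <<'E'
from h import *
S=0.64
guess={'wheel_mat':(291,211),'link_mat':(226,254),'beam':(346,253),'wheel':(268,300),'beam_mat':(418,295),'weight':(352,347),'glue':(506,330),'plate_mat':(451,402),'plate':(546,442),'link':(600,366)}
sc=pickle.load(open('pics/scene0.pkl','rb')); sd=pickle.load(open('pics/side0.pkl','rb'))
for n,g in guess.items():
    P=cast(sc,np.array(g)*S,0.01)[0]
    for nm,im in(('scene',sc),('side',sd)):
        img=im['img'].astype(int); hsv=cv2.cvtColor(im['img'],cv2.COLOR_RGB2HSV)
        r,gg,b=img[...,0],img[...,1],img[...,2]
        uv=proj(im,P)[0]
        if 'mat' in n: m=(gg>r*1.5)&(gg>b*1.15)&(gg>25)
        elif n in('weight',): m=(r>b*1.8)&(r>40)
        elif n=='glue': continue
        else: m=(b>=r*1.08)&(b>15)&(r<110)
        m=m.astype(np.uint8)
        if 'mat' not in n: m=cv2.morphologyEx(m,cv2.MORPH_CLOSE,np.ones((3,3)))
        N,L,st,ce=cv2.connectedComponentsWithStats(m)
        ok=[i for i in range(1,N) if st[i,4]>40]
        i=min(ok,key=lambda i:np.hypot(*(ce[i]-uv)))
        z=0.003 if 'mat' in n else {'weight':.018,'wheel':.008,'plate':.008}.get(n,.008)
        cs=max(cv2.findContours((L==i).astype(np.uint8),0,1)[0],key=cv2.contourArea)
        C=cast(im,cs.reshape(-1,2),z)[:,:2]
        # outline center/rect
        rect=cv2.minAreaRect((C*1000).astype(np.float32))
        out=''
        if 'mat' in n:
            fill=np.zeros(m.shape,np.uint8);cv2.drawContours(fill,[cs],-1,1,-1);fill=cv2.erode(fill,np.ones((5,5)))
            ys,xs=np.nonzero((fill>0)&(r>0.7*gg)&(gg>60))
            Q=cast(im,np.c_[xs,ys],0.003)[:,:2]*1000
            rr=cv2.minAreaRect(Q.astype(np.float32)); out=' outline %s %s %.1f'%(np.round(rr[0],1),np.round(rr[1],1),rr[2])
            (cx,cy),rad=cv2.minEnclosingCircle((C*1000).astype(np.float32)); out+=' circ %.1f %.1f r%.1f'%(cx,cy,rad)
        print(n,nm,np.round(rect[0],1),np.round(rect[1],1),'%.1f'%rect[2],out)
E
python3 m0.py
```

```text
wheel_mat scene [ 461.3 -304.5] [110.2 111.2] 23.3  outline [ 461.9 -301.6] [68.  74.9] 57.7 circ 460.8 -304.4 r56.9Traceback (most recent call last):
  File "m0.py", line 29, in <module>
    Q=cast(im,np.c_[xs,ys],0.003)[:,:2]*1000
      ~~~~^^^^^^^^^^^^^^^^^^^^^^^
  File "h.py", line 8, in cast
    n=cv2.undistortPoints(uv,K(im),np.array(im['D'],float)).reshape(-1,2)
      ~~~~~~~~~~~~~~~~~~~^^^^^^^^^^^^^^^^^^^^^^^^^^^^^^^^^^
cv2.error: OpenCV(4.12.0) /io/opencv/modules/calib3d/src/undistort.dispatch.cpp:347: error: (-215:Assertion failed) CV_IS_MAT(_src) && CV_IS_MAT(_dst) && (_src->rows == 1 || _src->cols == 1) && (_dst->rows == 1 || _dst->cols == 1) && _src->cols + _src->rows - 1 == _dst->rows + _dst->cols - 1 && (CV_MAT_TYPE(_src->type) == CV_32FC2 || CV_MAT_TYPE(_src->type) == CV_64FC2) && (CV_MAT_TYPE(_dst->type) == CV_32FC2 || CV_MAT_TYPE(_dst->type) == CV_64FC2) in function 'cvUndistortPointsInternal'
```

```bash
sed -i "s/if 'mat' not in n: m=cv2.morphologyEx(m,cv2.MORPH_CLOSE,np.ones((3,3)))/m=cv2.morphologyEx(m,cv2.MORPH_CLOSE,np.ones((7,7) if 'mat' in n else (3,3)))/; s/(gg>60))/(r>50))/" m0.py; python3 m0.py
```

```text
wheel_mat scene [ 461.3 -304.5] [110.2 111.2] 23.3  outline [ 461.7 -301.5] [68.  74.6] 57.7 circ 460.8 -304.4 r56.9
wheel_mat side [ 459.6 -306.3] [112.7 112.1] 51.1  outline [ 460.  -305.6] [72.9 75.1] 50.9 circ 459.1 -306.4 r57.0
link_mat scene [ 613.4 -309.5] [109.7 112.8] 36.8  outline [ 612.9 -309.8] [39.3 96.1] 45.1 circ 614.5 -309.2 r57.3
link_mat side [ 612.4 -311.7] [112.6 111.3] 81.8  outline [ 612.9 -311.3] [ 40.9 102.9] 42.9 circ 612.3 -311.7 r56.8
beam scene [ 496.7 -147.9] [97.7 45.4] 38.7 
beam side [ 494.4 -149.4] [90.  46.9] 37.9 
wheel scene [ 668.7 -158.2] [68.9 63.3] 37.4 
wheel side [ 665.7 -162.2] [64.  61.4] 50.6 
beam_mat scene [5.008e+02 1.000e-01] [112.8 112.3] 76.7  outline [5.005e+02 2.000e-01] [57.4 93.7] 11.1 circ 501.9 0.8 r58.1
beam_mat side [499.5  -1.2] [110.6 110.7] 50.5  outline [501.   -1.5] [60.8 94.7] 11.5 circ 500.0 -1.2 r56.8
weight scene [661.7  -1.1] [64.5 31.5] 38.4 
weight side [ 6.627e+02 -1.000e-01] [59.8 30.7] 50.3 
plate_mat scene [650.7 161.1] [114.3 113. ] 60.7  outline [650.  160.8] [58.6 90.2] 28.3 circ 649.9 160.6 r58.2
plate_mat side [647.5 158.2] [105.6 108.9] 50.3  outline [649.6 158.9] [60.8 91.5] 28.5 circ 649.1 159.2 r56.5
plate scene [636.8 300.4] [85.4 48.6] 34.7 
plate side [635.1 298.3] [89.8 49.4] 35.7 
link scene [470.3 298.4] [31.6 90.6] 60.4 
link side [470.3 297.1] [37.  84.6] 60.0
```

The two views agree within about 3 mm and the sizes match what's given. I'll move over the link and compute the bottle's position.

Call:
step_arm(
  targets=[
    {"travel": [0.392,-0.468,-0.02],"angular": [0,0,-0.176],"gripper": 1},
    {"travel": [0.392,-0.468,-0.02],"angular": [0,0,-0.176],"gripper": 1},
    {"travel": [0.392,-0.468,-0.02],"angular": [0,0,-0.176],"gripper": 1},
    {"travel": [0.392,-0.468,-0.02],"angular": [0,0,-0.176],"gripper": 1},
    {"travel": [0.392,-0.468,-0.02],"angular": [0,0,-0.176],"gripper": 1},
    {"travel": [0.392,-0.468,-0.02],"angular": [0,0,-0.176],"gripper": 1},
    {"travel": [0.392,-0.468,-0.02],"angular": [0,0,-0.176],"gripper": 1},
    {"travel": [0.392,-0.468,-0.02],"angular": [0,0,-0.176],"gripper": 1},
    {"travel": [0.392,-0.468,-0.02],"angular": [0,0,-0.176],"gripper": 1},
    {"travel": [0.392,-0.468,-0.02],"angular": [0,0,-0.176],"gripper": 1},
  ],
)

```text
t: 1.15
tool_pos: [0.4699, 0.2987, 0.1986]
tool_rot: [-0.814, -3.033, -0.0]
contact_force: [0.4, -0.2, -0.4]
opening: 0.0854
grip_force: 0.0
```

```bash
python3 - <<'E'
from station import ctrl
from h import *
sc=pickle.load(open('pics/scene0.pkl','rb')); sd=pickle.load(open('pics/side0.pkl','rb'))
# nozzle tip in both views, z=.088
print('glue',cast(sc,[(510*.64,297*.64)],.088),cast(sd,[(187,155)],.088))
im=grab(ctrl,'wrist','w1'); o=ctrl.get_obs(); print(o['t'],o['tool_pos'],o['tool_rot'],o['contact_force'])
E
```

```text
glue [[0.50664919 0.1589435  0.088     ]] [[0.49789509 0.14239062 0.088     ]]
1.2 [0.46960751 0.29913482 0.19869789] [-8.11910997e-01 -3.03400238e+00 -2.24471256e-04] [ 0.02983065 -0.13404255  0.18230269]
```

View pics/w1.png

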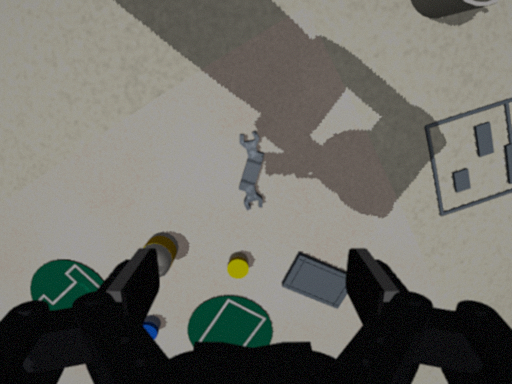

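The wrist view shows the link at (252,170), with its bar tilted relative to its overall extent. The bottle is well clear, near (0.50,0.15). Next I'll measure the bar angle.

```bash
cat >> h.py <<'E'
def part(im,P,z,win=None,mask=None,minA=60):
    """centroid (mm) + bar axis angle (deg) of the blob nearest P, cast on height z"""
    up=4; big=cv2.resize(im['img'],None,fx=up,fy=up,interpolation=cv2.INTER_CUBIC).astype(int)
    r,g,b=big[...,0],big[...,1],big[...,2]
    m=((b>=r*1.08)&(b>15)&(r<120)&(b>g*0.9)) if mask is None else mask(r,g,b)
    m=cv2.morphologyEx(m.astype(np.uint8),cv2.MORPH_CLOSE,np.ones((9,9)))
    N,L,st,ce=cv2.connectedComponentsWithStats(m)
    uv=(proj(im,P)[0]+.5)*up-.5
    ok=[i for i in range(1,N) if st[i,4]>minA*up*up]
    i=min(ok,key=lambda i:np.hypot(*(ce[i]-uv)))
    ys,xs=np.nonzero(L==i)
    Q=cast(im,(np.c_[xs,ys]+.5)/up-.5,z)[:,:2]*1000
    rect=cv2.minAreaRect(Q.astype(np.float32)); c=Q.mean(0)
    a=rect[2] if rect[1][0]>rect[1][1] else rect[2]+90
    if win:
        for _ in range(4):
            t=np.radians(a); R=np.array([[np.cos(t),np.sin(t)],[-np.sin(t),np.cos(t)]])
            q=(Q-c)@R.T; s=q[abs(q[:,0])<win]
            bins=np.arange(-win,win,1.); k=np.digitize(s[:,0],bins)
            X=[];M=[];W=[]
            for j in range(1,len(bins)+1):
                v=s[k==j,1]
                if len(v)>5: X.append(bins[j-1]+.5);M.append((v.max()+v.min())/2);W.append(v.max()-v.min())
            a+=np.degrees(np.arctan(np.polyfit(X,M,1)[0]))
        return c,a,np.round(rect[0],1),np.round(rect[1],1),np.mean(W)
    return c,a,np.round(rect[0],1),np.round(rect[1],1)
def outline(im,P,win=None):
    "mat P: centre of disc, outline centre, long-axis angle"
    up=4; big=cv2.resize(im['img'],None,fx=up,fy=up,interpolation=cv2.INTER_CUBIC).astype(int)
    r,g,b=big[...,0],big[...,1],big[...,2]
    m=((g>r*1.5)&(g>b*1.15)&(g>25)).astype(np.uint8)
    m=cv2.morphologyEx(m,cv2.MORPH_CLOSE,np.ones((29,29)))
    N,L,st,ce=cv2.connectedComponentsWithStats(m)
    uv=(proj(im,P)[0]+.5)*up-.5
    i=min([i for i in range(1,N) if st[i,4]>1000*up],key=lambda i:np.hypot(*(ce[i]-uv)))
    cs=max(cv2.findContours((L==i).astype(np.uint8),0,1)[0],key=cv2.contourArea)
    C=cast(im,(cs.reshape(-1,2)+.5)/up-.5,.003)[:,:2]*1000
    cc,rad=cv2.minEnclosingCircle(C.astype(np.float32))
    f=np.zeros(m.shape,np.uint8);cv2.drawContours(f,[cs],-1,1,-1);f=cv2.erode(f,np.ones((21,21)))
    ys,xs=np.nonzero((f>0)&(r>0.7*g)&(r>50))
    Q=cast(im,(np.c_[xs,ys]+.5)/up-.5,.003)[:,:2]*1000
    rect=cv2.minAreaRect(Q.astype(np.float32))
    a=rect[2] if rect[1][0]>rect[1][1] else rect[2]+90
    c=np.array(rect[0])
    if win:
        for _ in range(4):
            t=np.radians(a); R=np.array([[np.cos(t),np.sin(t)],[-np.sin(t),np.cos(t)]])
            q=(Q-c)@R.T; s=q[abs(q[:,0])<win]
            p=[np.polyfit(*s[(s[:,1]>0)==k].T,1) for k in(0,1)]
            a+=np.degrees(np.arctan((p[0][0]+p[1][0])/2))
        return np.round(cc,1),round(rad,1),np.round(rect[0],1),np.round(rect[1],1),a,p[0][1],p[1][1]
    return np.round(cc,1),round(rad,1),np.round(rect[0],1),np.round(rect[1],1),a
E
python3 - <<'E'
from h import *
w=pickle.load(open('pics/w1.pkl','rb'))
for n,im in(('wrist',w),('scene',pickle.load(open('pics/scene0.pkl','rb'))),('side',pickle.load(open('pics/side0.pkl','rb')))):
    print(n,part(im,[.47,.298,.01],.010,12))
    if n!='wrist': print(' mat',outline(im,[.613,-.31,.003],14))
E
```

```text
wrist (array([471.32979917, 295.7618072 ]), np.float64(132.9812582093145), array([471.9, 295.5]), array([26.1, 88.5]), np.float64(15.165512684761586))
scene (array([474.77191477, 297.74899607]), np.float64(132.1426147598635), array([474.4, 298.1]), array([34.1, 94.9]), np.float64(24.813338013844675))
 mat (array([ 614.8, -308.9]), 58.4, array([ 613.7, -309.6]), array([40.5, 96.8]), np.float64(117.01776230752782), np.float64(-10.987078782321936), np.float64(12.491522035176283))
side (array([470.30638513, 293.7031891 ]), np.float64(133.35521092494443), array([470.3, 293.9]), array([37.6, 87.1]), np.float64(25.49195990486602))
 mat (array([ 612.5, -311.7]), 57.0, array([ 613.7, -311.1]), array([ 41.6, 102.2]), np.float64(116.39739203692223), np.float64(-11.354881934114914), np.float64(11.876190325156513))
```

Call:
step_arm(
  targets=[
    {"travel": [0.002,-0.003,-0.08],"angular": [0,0,-0.378],"gripper": 1},
    {"travel": [0.002,-0.003,-0.15],"angular": [0,0,-0.378],"gripper": 1},
    {"travel": [0.002,-0.003,-0.22],"angular": [0,0,-0.378],"gripper": 1},
    {"travel": [0.002,-0.003,-0.26],"angular": [0,0,-0.378],"gripper": 1},
    {"travel": [0.002,-0.003,-0.28],"angular": [0,0,-0.378],"gripper": 1},
    {"travel": [0.002,-0.003,-0.3],"angular": [0,0,-0.378],"gripper": 1},
    {"travel": [0.002,-0.003,-0.315],"angular": [0,0,-0.378],"gripper": 1},
    {"travel": [0.002,-0.003,-0.325],"angular": [0,0,-0.378],"gripper": 1},
    {"travel": [0.002,-0.003,-0.325],"angular": [0,0,-0.378],"gripper": 1},
  ],
)

```text
t: 2.1
tool_pos: [0.4716, 0.2966, 0.0039]
tool_rot: [-1.253, -2.881, -0.0]
contact_force: [0.5, 0.5, -1.6]
opening: 0.0855
grip_force: 0.0
```

Call:
step_arm(
  targets=[
    {"travel": [0,0,0],"angular": [0,0,0],"gripper": 0},
    {"travel": [0,0,0],"angular": [0,0,0],"gripper": 0},
    {"travel": [0,0,0],"angular": [0,0,0],"gripper": 0},
    {"travel": [0,0,0],"angular": [0,0,0],"gripper": 0},
    {"travel": [0,0,0],"angular": [0,0,0],"gripper": 0},
    {"travel": [0,0,0],"angular": [0,0,0],"gripper": 0},
    {"travel": [0,0,0],"angular": [0,0,0],"gripper": 0},
    {"travel": [0,0,0],"angular": [0,0,0],"gripper": 0},
  ],
  squeeze=35,
)

```text
t: 2.9
tool_pos: [0.4715, 0.2964, 0.0039]
tool_rot: [-1.254, -2.881, 0.0]
contact_force: [1.2, -1.0, 0.2]
opening: 0.0003
grip_force: 0.0
```

The fingers closed on nothing, so I'll look.

```bash
python3 - <<'E'
from station import ctrl
from h import *
im=grab(ctrl,'wrist','w2'); s=grab(ctrl,'scene','s2')
a=im['img'][:,:,::-1]; u=proj(s,[.4715,.2965,.01])[0].astype(int)
b=s['img'][max(u[1]-60,0):u[1]+60,u[0]-80:u[0]+80,::-1]
cv2.imwrite('pics/w2c.png',np.hstack([cv2.resize(a,(400,300)),cv2.resize(b,(400,300))]))
E
```

```text
(no output)
```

View pics/w2c.png

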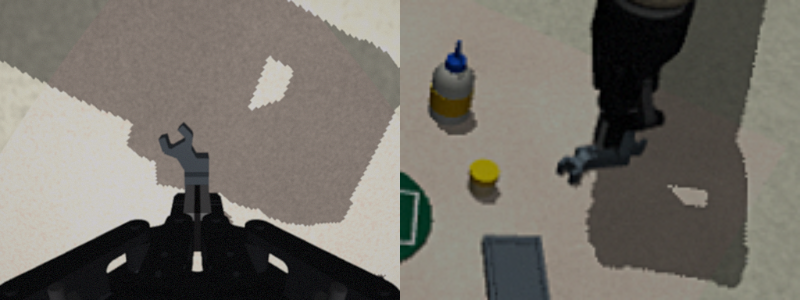

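The link's clip is still at (180,145), and the bar reaches the fingertips at (198,185). I'll zoom in there.

```bash
python3 - <<'E'
from h import *
w=pickle.load(open('pics/w2.pkl','rb'));s=pickle.load(open('pics/s2.pkl','rb'))
a=np.clip(w['img'][140:320,180:330,::-1].astype(float)*1.8,0,255).astype(np.uint8)
u=proj(s,[.4715,.2965,.01])[0].astype(int)
b=np.clip(s['img'][u[1]-35:u[1]+25,u[0]-30:u[0]+30,::-1].astype(float)*2,0,255).astype(np.uint8)
cv2.imwrite('pics/w2d.png',np.hstack([cv2.resize(a,(400,480)),cv2.resize(b,(400,480))]))
print(proj(w,[.4715,.2965,.004]),proj(w,[.4715,.2965,.023]))
E
```

```text
[[252.63381481 235.95867618]] [[252.69195962 251.3059577 ]]
```

View pics/w2d.png

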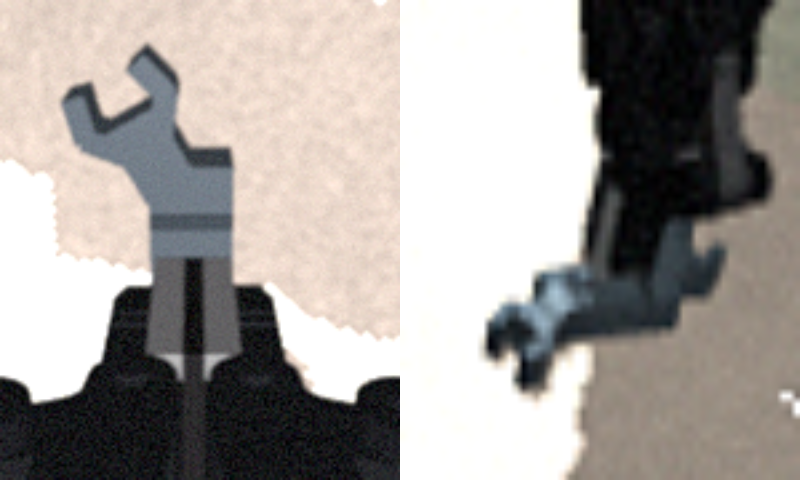

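Call:
step_arm(
  targets=[
    {"travel": [0,0,0.05],"angular": [0,0,0],"gripper": 0},
    {"travel": [0,0,0.1],"angular": [0,0,0],"gripper": 0},
    {"travel": [0,0,0.1],"angular": [0,0,0],"gripper": 0},
    {"travel": [0,0,0.1],"angular": [0,0,0],"gripper": 0},
  ],
)

```text
t: 3.4
tool_pos: [0.4722, 0.2967, 0.0648]
tool_rot: [1.253, 2.879, 0.002]
contact_force: [-0.5, -0.2, -0.2]
opening: 0.0001
grip_force: 0.0
```

```bash
python3 - <<'E'
from station import ctrl
from h import *
o=ctrl.get_obs(); p=o['tool_pos']; print(p,o['opening'])
T=[]
for n in('wrist','scene','side'):
    im=grab(ctrl,n,n+'3'); u=proj(im,p)[0]; print(n,u)
    k=int({'wrist':60,'scene':45,'side':30}[n]);x,y=np.round(u).astype(int)
    c=np.clip(im['img'][y-k:y+k,x-k:x+k,::-1].astype(float)*2,0,255).astype(np.uint8); c=cv2.resize(c,(266,266),interpolation=cv2.INTER_NEAREST)
    c=cv2.drawMarker(np.ascontiguousarray(c),(133,133),(0,0,255),0,14,1); T.append(c)
    if n=='wrist': print(part(im,[.4715,.2965,.01],.010,12,minA=200))
cv2.imwrite('pics/t3.png',np.hstack(T))
E
```

```text
[0.47220342 0.29672942 0.06480682] 5.0013129496652134e-05
wrist [252.61954754 236.03463204]
(array([475.46437109, 293.88751365]), np.float64(133.97716172209564), array([481.8, 288.8]), array([ 27.4, 114.5]), np.float64(15.31302859857819))
scene [388.34549471 215.84916799]
side [149.6750678  137.57457018]
```

View pics/t3.png

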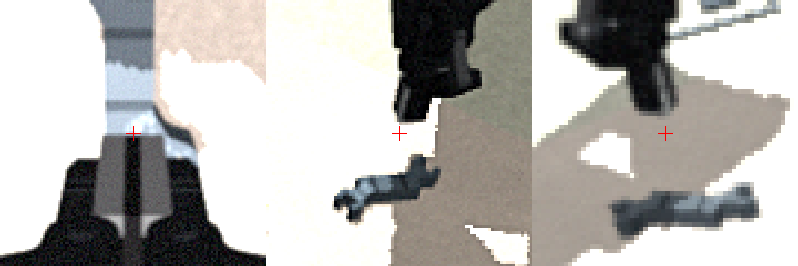

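```bash
python3 - <<'E'
from h import *
T=[]
for n,u in(('scene',(388.3,215.8)),('side',(149.7,137.6))):
    im=pickle.load(open(f'pics/{n}3.pkl','rb')); x,y=np.round(u).astype(int); k=25
    c=(255*(im['img'][y-k:y+k,x-k:x+k,::-1]/255.)**.5).astype(np.uint8)
    c=cv2.resize(c,(400,400),interpolation=cv2.INTER_NEAREST)
    for q in range(0,31,5):
        v=(proj(im,[.4722,.2967,.065+q/1000])[0]-[x-k,y-k]+.5)*8; cv2.circle(c,tuple(v.astype(int)),2,(0,0,255),-1)
    T.append(c)
cv2.imwrite('pics/t4.png',np.hstack(T))
E
```

```text
(no output)
```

View pics/t4.png

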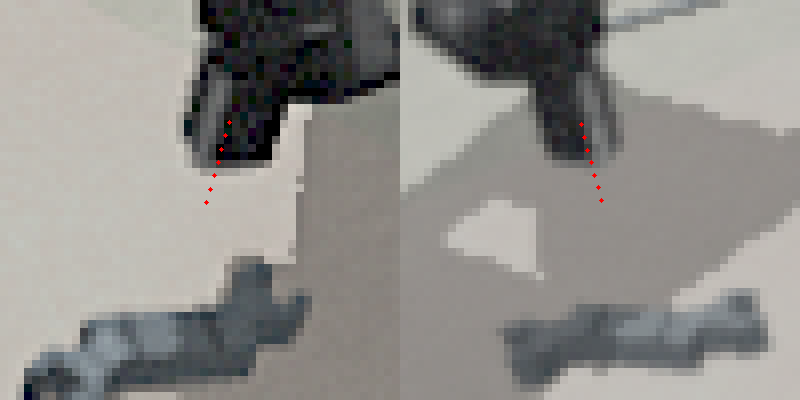

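The actual tips sit about 13 mm above the reported TCP, so the fingers closed over the bar. I'll reopen and go deeper, watching the force.

Call:
step_arm(
  targets=[
    {"travel": [0,0,0],"angular": [0,0,0],"gripper": 1},
    {"travel": [0,0,0],"angular": [0,0,0],"gripper": 1},
    {"travel": [0,0,0],"angular": [0,0,0],"gripper": 1},
    {"travel": [0,0,0],"angular": [0,0,0],"gripper": 1},
    {"travel": [0,0,-0.05],"angular": [0,0,0],"gripper": 1},
    {"travel": [0,0,-0.08],"angular": [0,0,0],"gripper": 1},
    {"travel": [0,0,-0.1],"angular": [0,0,0],"gripper": 1},
    {"travel": [0,0,-0.11],"angular": [0,0,0],"gripper": 1},
    {"travel": [0,0,-0.118],"angular": [0,0,0],"gripper": 1},
    {"travel": [0,0,-0.118],"angular": [0,0,0],"gripper": 1},
  ],
)

```text
t: 4.55
tool_pos: [0.4717, 0.2965, -0.0069]
tool_rot: [-1.254, -2.881, -0.0]
contact_force: [0.1, -0.3, -0.2]
opening: 0.0854
grip_force: 0.0
```

Call:
step_arm(
  targets=[
    {"travel": [0,0,0],"angular": [0,0,0],"gripper": 0},
    {"travel": [0,0,0],"angular": [0,0,0],"gripper": 0},
    {"travel": [0,0,0],"angular": [0,0,0],"gripper": 0},
    {"travel": [0,0,0],"angular": [0,0,0],"gripper": 0},
    {"travel": [0,0,0],"angular": [0,0,0],"gripper": 0},
    {"travel": [0,0,0],"angular": [0,0,0],"gripper": 0},
    {"travel": [0,0,0],"angular": [0,0,0],"gripper": 0},
  ],
  squeeze=35,
)

```text
t: 5.25
tool_pos: [0.4721, 0.2967, -0.0063]
tool_rot: [1.253, 2.88, 0.001]
contact_force: [0.2, -0.1, 3.5]
opening: -0.0003
grip_force: 1.8
```

Light contact (3.5 N) shows the shut tips just touching the bar's top. That puts them about 20 mm above the nominal TCP, so I'll go deeper again.

Call:
step_arm(
  targets=[
    {"travel": [0,0,0.06],"angular": [0,0,0],"gripper": 0},
    {"travel": [0,0,0.06],"angular": [0,0,0],"gripper": 1},
    {"travel": [0,0,0.06],"angular": [0,0,0],"gripper": 1},
    {"travel": [0,0,0.06],"angular": [0,0,0],"gripper": 1},
    {"travel": [0,0,0.06],"angular": [0,0,0],"gripper": 1},
    {"travel": [0,0,0.03],"angular": [0,0,0],"gripper": 1},
    {"travel": [0,0,0.01],"angular": [0,0,0],"gripper": 1},
    {"travel": [0,0,-0.005],"angular": [0,0,0],"gripper": 1},
    {"travel": [0,0,-0.012],"angular": [0,0,0],"gripper": 1},
    {"travel": [0,0,-0.012],"angular": [0,0,0],"gripper": 1},
  ],
)

```text
t: 6.25
tool_pos: [0.4708, 0.2961, -0.0152]
tool_rot: [-1.253, -2.879, 0.002]
contact_force: [-1.0, 0.6, -0.5]
opening: 0.0854
grip_force: 0.0
```

Call:
step_arm(
  targets=[
    {"travel": [0,0,0],"angular": [0,0,0],"gripper": 0},
    {"travel": [0,0,0],"angular": [0,0,0],"gripper": 0},
    {"travel": [0,0,0],"angular": [0,0,0],"gripper": 0},
    {"travel": [0,0,0],"angular": [0,0,0],"gripper": 0},
    {"travel": [0,0,0],"angular": [0,0,0],"gripper": 0},
    {"travel": [0,0,0],"angular": [0,0,0],"gripper": 0},
    {"travel": [0,0,0],"angular": [0,0,0],"gripper": 0},
  ],
  squeeze=35,
)

```text
t: 6.95
tool_pos: [0.472, 0.2966, -0.0136]
tool_rot: [1.253, 2.88, 0.001]
contact_force: [0.3, -0.2, 3.4]
opening: 0.0147
grip_force: 35.6
```

```bash
python3 - <<'E'
from station import ctrl
from h import *
o=ctrl.get_obs(); print(o['contact_force'],o['opening'],o['grip_force'])
im=grab(ctrl,'wrist','w5');s=grab(ctrl,'scene','s5')
a=(255*(im['img'][60:320,130:380,::-1]/255.)**.6).astype(np.uint8)
u=proj(s,[.4715,.2965,.01])[0].astype(int)
b=(255*(s['img'][u[1]-35:u[1]+25,u[0]-30:u[0]+30,::-1]/255.)**.6).astype(np.uint8)
cv2.imwrite('pics/t5.png',np.hstack([cv2.resize(a,(400,416)),cv2.resize(b,(400,416),interpolation=0)]))
E
```

```text
[ 0.2839599  -0.20478325  3.35330125] 0.01466450965329167 35.63326835632324
```

View pics/t5.png

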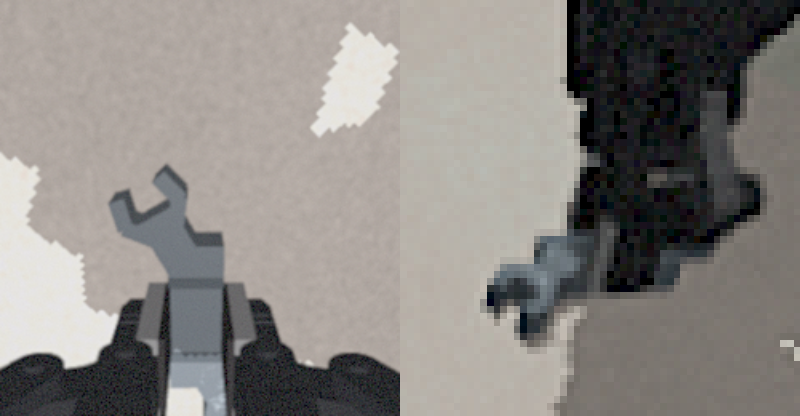

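Gripped: opening 14.7 mm, 35 N, with the bar between the pads in both views. Now I'll lift it and carry it to the link mat.

Call:
step_arm(
  targets=[
    {"travel": [0,0,0.08],"angular": [0,0,0],"gripper": 0},
    {"travel": [0,0,0.16],"angular": [0,0,0],"gripper": 0},
    {"travel": [0,0,0.24],"angular": [0,0,0],"gripper": 0},
    {"travel": [0.129,-0.55,0.257],"angular": [0,0,-0.362],"gripper": 0},
    {"travel": [0.129,-0.55,0.257],"angular": [0,0,-0.362],"gripper": 0},
    {"travel": [0.129,-0.55,0.257],"angular": [0,0,-0.362],"gripper": 0},
    {"travel": [0.129,-0.55,0.257],"angular": [0,0,-0.362],"gripper": 0},
    {"travel": [0.129,-0.55,0.257],"angular": [0,0,-0.362],"gripper": 0},
    {"travel": [0.129,-0.55,0.257],"angular": [0,0,-0.362],"gripper": 0},
    {"travel": [0.129,-0.55,0.257],"angular": [0,0,-0.362],"gripper": 0},
  ],
)

```text
t: 8.05
tool_pos: [0.5488, -0.0362, 0.1397]
tool_rot: [-1.651, -2.673, 0.001]
contact_force: [0.8, 0.0, -0.1]
opening: 0.0145
grip_force: 35.3
```

Call:
step_arm(
  targets=[
    {"travel": [0.108,-0.461,0],"angular": [0,0,0],"gripper": 0},
    {"travel": [0.108,-0.461,0],"angular": [0,0,0],"gripper": 0},
    {"travel": [0.108,-0.461,0],"angular": [0,0,0],"gripper": 0},
    {"travel": [0.108,-0.461,0],"angular": [0,0,0],"gripper": 0},
    {"travel": [0.108,-0.461,0],"angular": [0,0,0],"gripper": 0},
    {"travel": [0.108,-0.461,0],"angular": [0,0,0],"gripper": 0},
    {"travel": [0.108,-0.461,-0.08],"angular": [0,0,0],"gripper": 0},
    {"travel": [0.108,-0.461,-0.15],"angular": [0,0,0],"gripper": 0},
    {"travel": [0.108,-0.461,-0.2],"angular": [0,0,0],"gripper": 0},
    {"travel": [0.108,-0.461,-0.2],"angular": [0,0,0],"gripper": 0},
  ],
)

```text
t: 9.05
tool_pos: [0.609, -0.3073, 0.0126]
tool_rot: [-1.643, -2.663, -0.0]
contact_force: [-0.1, 0.4, -2.2]
opening: 0.0147
grip_force: 35.3
```

```bash
python3 - <<'E'
from station import ctrl
from h import *
o=ctrl.get_obs(); print(o['t'],o['tool_pos'],o['tool_rot'],o['opening'],o['grip_force'])
E
```

```text
9.05 [ 0.60898991 -0.30733538  0.01256446] [-1.64269773e+00 -2.66253490e+00 -4.90919099e-04] 0.014735336781431692 35.28649985790253
```

Call:
step_arm(
  targets=[
    {"travel": [0,0,0],"angular": [0,0,0],"gripper": 0},
    {"travel": [0,0,0],"angular": [0,0,0],"gripper": 0},
    {"travel": [0,0,0],"angular": [0,0,0],"gripper": 0},
  ],
)

```text
t: 9.35
tool_pos: [0.6156, -0.3112, 0.0234]
tool_rot: [1.646, 2.67, -0.0]
contact_force: [-0.4, -0.0, -0.3]
opening: 0.0149
grip_force: 35.3
```

Call:
step_arm(
  targets=[
    {"travel": [0,0,0],"angular": [0,0,0],"gripper": 0},
    {"travel": [0,0,-0.01],"angular": [0,0,0],"gripper": 0},
    {"travel": [0,0,-0.02],"angular": [0,0,0],"gripper": 0},
    {"travel": [0,0,-0.03],"angular": [0,0,0],"gripper": 0},
    {"travel": [0,0,-0.04],"angular": [0,0,0],"gripper": 0},
    {"travel": [0,0,-0.048],"angular": [0,0,0],"gripper": 0},
    {"travel": [0,0,-0.048],"angular": [0,0,0],"gripper": 0},
    {"travel": [0,0,-0.048],"angular": [0,0,0],"gripper": 0},
    {"travel": [0,0,-0.048],"angular": [0,0,0],"gripper": 0},
  ],
)

```text
t: 10.25
tool_pos: [0.614, -0.3103, -0.0084]
tool_rot: [1.649, 2.674, 0.0]
contact_force: [-0.6, -1.1, -0.1]
opening: 0.0149
grip_force: 35.3
```

Call:
step_arm(
  targets=[
    {"travel": [0,0,-0.003],"angular": [0,0,0],"gripper": 0},
    {"travel": [0,0,-0.003],"angular": [0,0,0],"gripper": 0},
    {"travel": [0,0,-0.003],"angular": [0,0,0],"gripper": 1},
    {"travel": [0,0,-0.003],"angular": [0,0,0],"gripper": 1},
    {"travel": [0,0,-0.003],"angular": [0,0,0],"gripper": 1},
    {"travel": [0,0,-0.003],"angular": [0,0,0],"gripper": 1},
    {"travel": [0,0,0.05],"angular": [0,0,0],"gripper": 1},
    {"travel": [0,0,0.12],"angular": [0,0,0],"gripper": 1},
    {"travel": [0,0,0.19],"angular": [0,0,0],"gripper": 1},
    {"travel": [0,0,0.26],"angular": [0,0,0],"gripper": 1},
  ],
)

```text
t: 11.25
tool_pos: [0.6136, -0.31, 0.1488]
tool_rot: [-1.649, -2.674, -0.0]
contact_force: [0.6, -0.1, -0.3]
opening: 0.0856
grip_force: 0.0
```

Call:
step_arm(
  targets=[
    {"travel": [0,0,0.04],"angular": [0,0,0],"gripper": 1},
    {"travel": [0,0,0.04],"angular": [0,0,0],"gripper": 1},
    {"travel": [0,0,0.04],"angular": [0,0,0],"gripper": 1},
    {"travel": [0,0,0.04],"angular": [0,0,0],"gripper": 1},
    {"travel": [0,0,0.04],"angular": [0,0,0],"gripper": 1},
  ],
)

```text
t: 11.75
tool_pos: [0.6126, -0.3094, 0.1684]
tool_rot: [-1.647, -2.67, -0.0]
contact_force: [0.1, 0.8, -0.0]
opening: 0.0857
grip_force: 0.0
```

```bash
python3 - <<'E'
from station import ctrl
from h import *
im=grab(ctrl,'wrist','w6'); o=ctrl.get_obs(); print(o['t'],o['tool_pos'])
print(part(im,[.6135,-.3103,.01],.012,12)); print(outline(im,[.6135,-.3103,.003]))
for n,g in(('beam',[.4955,-.1487,.01]),('wheel',[.667,-.160,.01])): 
    try: print(n,part(im,g,.012,12))
    except Exception as e: print(e)
print('wm',outline(im,[.460,-.305,.003]))
x,y=proj(im,[.6135,-.3103,.003])[0].astype(int)
c=np.clip(im['img'][max(y-80,0):y+80,x-80:x+80,::-1]*1.8,0,255).astype(np.uint8)
cv2.imwrite('pics/t6.png',np.hstack([cv2.resize(c,(400,400)),cv2.resize(im['img'][:,:,::-1],(400,400))]))
E
```

```text
11.8 [ 0.61283184 -0.30954549  0.16880421]
(array([ 612.28208154, -311.32811558]), np.float64(115.85872280354202), array([ 612.4, -314.1]), array([37.3, 95.2]), np.float64(22.289286217817125))
(array([ 613.1, -312.2]), 57.4, array([ 613.1, -312.3]), array([ 40.9, 104.6]), 131.92960357666016)
beam (array([ 665.2781243 , -162.62042096]), np.float64(33.48857609856117), array([ 665.5, -162.6]), array([63.9, 62.3]), np.float64(60.703035677027124))
wheel (array([ 665.2781243 , -162.62042096]), np.float64(33.48857609856117), array([ 665.5, -162.6]), array([63.9, 62.3]), np.float64(60.703035677027124))
wm (array([ 459.6, -306.7]), 57.6, array([ 459.2, -307. ]), array([75.3, 75. ]), 73.98536682128906)
```

View pics/t6.png

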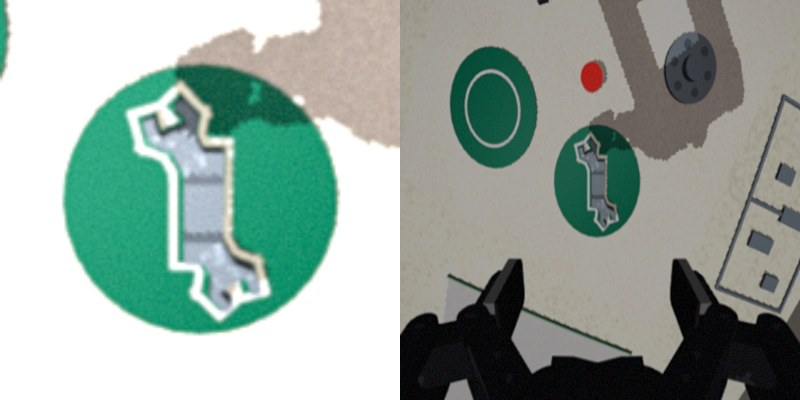

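The link is centred in its outline (offset about 1 mm, bar parallel). Next is the wheel, at about (0.666,-0.161).

Call:
step_arm(
  targets=[
    {"travel": [0.087,0.249,0],"angular": [0,0,0],"gripper": 1},
    {"travel": [0.087,0.249,0],"angular": [0,0,0],"gripper": 1},
    {"travel": [0.087,0.249,0],"angular": [0,0,0],"gripper": 1},
    {"travel": [0.087,0.249,0],"angular": [0,0,0],"gripper": 1},
    {"travel": [0.087,0.249,0],"angular": [0,0,0],"gripper": 1},
    {"travel": [0.087,0.249,0],"angular": [0,0,0],"gripper": 1},
    {"travel": [0.087,0.249,0],"angular": [0,0,0],"gripper": 1},
    {"travel": [0.087,0.249,0],"angular": [0,0,0],"gripper": 1},
  ],
)

```text
t: 12.6
tool_pos: [0.6655, -0.1623, 0.1711]
tool_rot: [-1.652, -2.672, 0.0]
contact_force: [-0.0, -0.2, 0.2]
opening: 0.0854
grip_force: 0.0
```

```bash
python3 - <<'E'
from station import ctrl
from h import *
im=grab(ctrl,'wrist','w7'); o=ctrl.get_obs(); print(o['t'],o['tool_pos'])
print('wheel',part(im,[.666,-.161,.01],.010))
print('weight',part(im,[.662,0,.018],.036,mask=lambda r,g,b:(r>b*1.8)&(r>40)))
try: print('beam',part(im,[.4955,-.1487,.01],.012,12))
except Exception as e: print(e)
E
```

```text
12.65 [ 0.66560047 -0.1621225   0.17122595]
wheel (array([ 666.51051895, -160.93411052]), 116.55368995666504, array([ 666.8, -161.4]), array([62.6, 63. ]))
weight (array([660.84840549,  -5.99448627]), 28.250364303588867, array([661.5,  -6.8]), array([37.3, 33.6]))
beam (array([ 495.37619263, -149.82208158]), np.float64(37.83742096057012), array([ 495.1, -150. ]), array([87.4, 48.2]), np.float64(16.001778233275193))
```

Call:
step_arm(
  targets=[
    {"travel": [0.001,0,-0.08],"angular": [0,0,0],"gripper": 1},
    {"travel": [0.001,0,-0.15],"angular": [0,0,0],"gripper": 1},
    {"travel": [0.001,0,-0.2],"angular": [0,0,0],"gripper": 1},
    {"travel": [0.001,0,-0.24],"angular": [0,0,0],"gripper": 1},
    {"travel": [0.001,0,-0.265],"angular": [0,0,0],"gripper": 1},
    {"travel": [0.001,0,-0.28],"angular": [0,0,0],"gripper": 1},
    {"travel": [0.001,0,-0.29],"angular": [0,0,0],"gripper": 1},
    {"travel": [0.001,0,-0.29],"angular": [0,0,0],"gripper": 1},
    {"travel": [0.001,0,-0.29],"angular": [0,0,0],"gripper": 1},
  ],
)

```text
t: 13.55
tool_pos: [0.6676, -0.1612, -0.0013]
tool_rot: [1.648, 2.672, 0.001]
contact_force: [-0.8, 0.4, -0.2]
opening: 0.0852
grip_force: 0.0
```

Call:
step_arm(
  targets=[
    {"travel": [0,0,0],"angular": [0,0,0],"gripper": 0},
    {"travel": [0,0,0],"angular": [0,0,0],"gripper": 0},
    {"travel": [0,0,0],"angular": [0,0,0],"gripper": 0},
    {"travel": [0,0,0],"angular": [0,0,0],"gripper": 0},
    {"travel": [0,0,0],"angular": [0,0,0],"gripper": 0},
    {"travel": [0,0,0],"angular": [0,0,0],"gripper": 0},
    {"travel": [0,0,0],"angular": [0,0,0],"gripper": 0},
  ],
  squeeze=35,
)

```text
t: 14.25
tool_pos: [0.6669, -0.1608, -0.0023]
tool_rot: [1.649, 2.673, 0.0]
contact_force: [0.3, 1.1, 2.7]
opening: 0.0217
grip_force: 34.4
```

Call:
step_arm(
  targets=[
    {"travel": [0,0,0.07],"angular": [0,0,0],"gripper": 0},
    {"travel": [0,0,0.15],"angular": [0,0,0],"gripper": 0},
    {"travel": [-0.344,-0.24,0.15],"angular": [0,0,0],"gripper": 0},
    {"travel": [-0.344,-0.24,0.15],"angular": [0,0,0],"gripper": 0},
    {"travel": [-0.344,-0.24,0.15],"angular": [0,0,0],"gripper": 0},
    {"travel": [-0.344,-0.24,0.15],"angular": [0,0,0],"gripper": 0},
    {"travel": [-0.344,-0.24,0.15],"angular": [0,0,0],"gripper": 0},
    {"travel": [-0.344,-0.24,0.15],"angular": [0,0,0],"gripper": 0},
    {"travel": [-0.344,-0.24,0.1],"angular": [0,0,0],"gripper": 0},
    {"travel": [-0.344,-0.24,0.06],"angular": [0,0,0],"gripper": 0},
  ],
)

```text
t: 15.25
tool_pos: [0.4603, -0.3051, 0.033]
tool_rot: [1.65, 2.672, 0.0]
contact_force: [-0.5, -1.0, -1.2]
opening: 0.0219
grip_force: 34.5
```

Call:
step_arm(
  targets=[
    {"travel": [0,0,-0.01],"angular": [0,0,0],"gripper": 0},
    {"travel": [0,0,-0.02],"angular": [0,0,0],"gripper": 0},
    {"travel": [0,0,-0.03],"angular": [0,0,0],"gripper": 0},
    {"travel": [0,0,-0.04],"angular": [0,0,0],"gripper": 0},
    {"travel": [0,0,-0.05],"angular": [0,0,0],"gripper": 0},
    {"travel": [0,0,-0.054],"angular": [0,0,0],"gripper": 0},
    {"travel": [0,0,-0.054],"angular": [0,0,0],"gripper": 0},
    {"travel": [0,0,-0.054],"angular": [0,0,0],"gripper": 0},
    {"travel": [0,0,-0.054],"angular": [0,0,0],"gripper": 0},
  ],
)

```text
t: 16.15
tool_pos: [0.4603, -0.3049, 0.0011]
tool_rot: [1.649, 2.674, -0.0]
contact_force: [0.2, -0.2, -0.7]
opening: 0.022
grip_force: 34.5
```

Call:
step_arm(
  targets=[
    {"travel": [0,0,0],"angular": [0,0,0],"gripper": 1},
    {"travel": [0,0,0],"angular": [0,0,0],"gripper": 1},
    {"travel": [0,0,0],"angular": [0,0,0],"gripper": 1},
    {"travel": [0,0,0],"angular": [0,0,0],"gripper": 1},
    {"travel": [0,0,0.07],"angular": [0,0,0],"gripper": 1},
    {"travel": [0,0,0.15],"angular": [0,0,0],"gripper": 1},
    {"travel": [0,0,0.22],"angular": [0,0,0],"gripper": 1},
    {"travel": [0,0,0.28],"angular": [0,0,0],"gripper": 1},
    {"travel": [0,0,0.28],"angular": [0,0,0],"gripper": 1},
    {"travel": [0,0,0.28],"angular": [0,0,0],"gripper": 1},
  ],
)

```text
t: 17.15
tool_pos: [0.4606, -0.3052, 0.1701]
tool_rot: [1.648, 2.672, -0.001]
contact_force: [-0.4, 0.6, -0.3]
opening: 0.0854
grip_force: 0.0
```

```bash
python3 - <<'E'
from station import ctrl
from h import *
im=grab(ctrl,'wrist','w8'); o=ctrl.get_obs(); print(o['t'],o['tool_pos'])
print('wheel',part(im,[.460,-.305,.013],.013)); print(outline(im,[.46,-.305,.003]))
E
```

```text
17.2 [ 0.45981886 -0.30447959  0.16818547]
wheel (array([ 458.9486173 , -305.94211109]), 8.098217010498047, array([ 458.9, -307.3]), array([72.9, 68.4]))
(array([ 459.3, -306.8]), 57.4, array([ 459.4, -307. ]), array([75.2, 75.1]), 26.655670166015625)
```

Call:
step_arm(
  targets=[
    {"travel": [0.059,0.26,0],"angular": [0,0,-1],"gripper": 1},
    {"travel": [0.059,0.26,0],"angular": [0,0,-1],"gripper": 1},
    {"travel": [0.059,0.26,0],"angular": [0,0,-1],"gripper": 1},
    {"travel": [0.059,0.26,0],"angular": [0,0,-1],"gripper": 1},
    {"travel": [0.059,0.26,0],"angular": [0,0,-1],"gripper": 1},
    {"travel": [0.059,0.26,0],"angular": [0,0,-1],"gripper": 1},
    {"travel": [0.059,0.26,0],"angular": [0,0,-1],"gripper": 1},
  ],
)

```text
t: 17.9
tool_pos: [0.4943, -0.1478, 0.1663]
tool_rot: [-2.543, -1.838, 0.003]
contact_force: [0.5, -0.9, -0.0]
opening: 0.0852
grip_force: 0.0
```

Call:
step_arm(
  targets=[
    {"travel": [0,0,0],"angular": [0,0,-0.749],"gripper": 1},
    {"travel": [0,0,0],"angular": [0,0,-0.749],"gripper": 1},
    {"travel": [0,0,0],"angular": [0,0,-0.749],"gripper": 1},
    {"travel": [0,0,0],"angular": [0,0,-0.749],"gripper": 1},
    {"travel": [0,0,0],"angular": [0,0,-0.749],"gripper": 1},
    {"travel": [0,0,0],"angular": [0,0,-0.749],"gripper": 1},
    {"travel": [0,0,0],"angular": [0,0,-0.749],"gripper": 1},
  ],
)

```text
t: 18.6
tool_pos: [0.4952, -0.1487, 0.1682]
tool_rot: [-2.969, -1.025, 0.001]
contact_force: [-0.3, 0.3, 0.2]
opening: 0.0857
grip_force: 0.0
```

```bash
python3 - <<'E'
from station import ctrl
from h import *
im=grab(ctrl,'wrist','w9'); o=ctrl.get_obs(); print(o['t'],o['tool_pos'],o['tool_rot'])
print('beam',part(im,[.4955,-.1493,.01],.012,20))
print('bm',outline(im,[.5005,-.0005,.003],20))
E
```

```text
18.65 [ 0.4953656  -0.14875538  0.16847146] [-2.96932621e+00 -1.02443796e+00  8.57746447e-04]
beam (array([ 495.3487366 , -149.70501936]), np.float64(38.087552283718715), array([ 494.5, -150.4]), array([84.5, 47.3]), np.float64(14.572631025193227))
bm (array([500.5,  -1.5]), 57.5, array([500.3,  -1.3]), array([59.6, 96.1]), np.float64(101.0838346043808), np.float64(-11.5371451435161), np.float64(11.545274631331552))
```

Call:
step_arm(
  targets=[
    {"travel": [0,-0.001,-0.08],"angular": [0,0,0],"gripper": 1},
    {"travel": [0,-0.001,-0.15],"angular": [0,0,0],"gripper": 1},
    {"travel": [0,-0.001,-0.2],"angular": [0,0,0],"gripper": 1},
    {"travel": [0,-0.001,-0.24],"angular": [0,0,0],"gripper": 1},
    {"travel": [0,-0.001,-0.27],"angular": [0,0,0],"gripper": 1},
    {"travel": [0,-0.001,-0.29],"angular": [0,0,0],"gripper": 1},
    {"travel": [0,-0.001,-0.3],"angular": [0,0,0],"gripper": 1},
    {"travel": [0,-0.001,-0.3],"angular": [0,0,0],"gripper": 1},
    {"travel": [0,-0.001,-0.3],"angular": [0,0,0],"gripper": 1},
  ],
)

```text
t: 19.55
tool_pos: [0.4964, -0.1497, -0.0101]
tool_rot: [2.969, 1.022, 0.002]
contact_force: [-0.0, 0.7, 0.0]
opening: 0.0855
grip_force: 0.0
```

Call:
step_arm(
  targets=[
    {"travel": [0,0,0],"angular": [0,0,0],"gripper": 0},
    {"travel": [0,0,0],"angular": [0,0,0],"gripper": 0},
    {"travel": [0,0,0],"angular": [0,0,0],"gripper": 0},
    {"travel": [0,0,0],"angular": [0,0,0],"gripper": 0},
    {"travel": [0,0,0],"angular": [0,0,0],"gripper": 0},
    {"travel": [0,0,0],"angular": [0,0,0],"gripper": 0},
    {"travel": [0,0,0],"angular": [0,0,0],"gripper": 0},
  ],
  squeeze=35,
)

```text
t: 20.25
tool_pos: [0.4959, -0.1495, -0.0108]
tool_rot: [2.97, 1.022, 0.001]
contact_force: [-0.3, -0.1, 0.6]
opening: 0.0145
grip_force: 35.5
```

Call:
step_arm(
  targets=[
    {"travel": [0,0,0.07],"angular": [0,0,0],"gripper": 0},
    {"travel": [0,0,0.14],"angular": [0,0,0],"gripper": 0},
    {"travel": [0.009,0.248,0.15],"angular": [0,0,1],"gripper": 0},
    {"travel": [0.009,0.248,0.15],"angular": [0,0,1],"gripper": 0},
    {"travel": [0.009,0.248,0.15],"angular": [0,0,1],"gripper": 0},
    {"travel": [0.009,0.248,0.15],"angular": [0,0,1],"gripper": 0},
    {"travel": [0.009,0.248,0.15],"angular": [0,0,1],"gripper": 0},
    {"travel": [0.009,0.248,0.15],"angular": [0,0,1],"gripper": 0},
    {"travel": [0.009,0.248,0.15],"angular": [0,0,1],"gripper": 0},
  ],
)

```text
t: 21.15
tool_pos: [0.5006, -0.0002, 0.0785]
tool_rot: [-2.353, -2.081, 0.001]
contact_force: [0.2, 0.5, -0.0]
opening: 0.0141
grip_force: 35.2
```

Call:
step_arm(
  targets=[
    {"travel": [0,0,0],"angular": [0,0,0.402],"gripper": 0},
    {"travel": [0,0,-0.03],"angular": [0,0,0.402],"gripper": 0},
    {"travel": [0,0,-0.06],"angular": [0,0,0.402],"gripper": 0},
    {"travel": [0,0,-0.09],"angular": [0,0,0.402],"gripper": 0},
    {"travel": [0,0,-0.11],"angular": [0,0,0.402],"gripper": 0},
    {"travel": [0,0,-0.125],"angular": [0,0,0.402],"gripper": 0},
    {"travel": [0,0,-0.135],"angular": [0,0,0.402],"gripper": 0},
    {"travel": [0,0,-0.143],"angular": [0,0,0.402],"gripper": 0},
    {"travel": [0,0,-0.143],"angular": [0,0,0.402],"gripper": 0},
    {"travel": [0,0,-0.143],"angular": [0,0,0.402],"gripper": 0},
  ],
)

```text
t: 22.15
tool_pos: [0.5014, -0.0006, -0.0065]
tool_rot: [1.997, 2.425, 0.001]
contact_force: [-0.2, -0.9, -0.9]
opening: 0.0144
grip_force: 35.2
```

Call:
step_arm(
  targets=[
    {"travel": [0,0,0],"angular": [0,0,0],"gripper": 0},
    {"travel": [0,0,-0.001],"angular": [0,0,0],"gripper": 0},
    {"travel": [0,0,-0.001],"angular": [0,0,0],"gripper": 0},
  ],
)

```text
t: 22.45
tool_pos: [0.5012, -0.0006, -0.0072]
tool_rot: [1.997, 2.425, 0.0]
contact_force: [-0.2, 0.0, -0.4]
opening: 0.0145
grip_force: 35.2
```

Call:
step_arm(
  targets=[
    {"travel": [0,0,0],"angular": [0,0,0],"gripper": 1},
    {"travel": [0,0,0],"angular": [0,0,0],"gripper": 1},
    {"travel": [0,0,0],"angular": [0,0,0],"gripper": 1},
    {"travel": [0,0,0],"angular": [0,0,0],"gripper": 1},
    {"travel": [0,0,0.07],"angular": [0,0,0],"gripper": 1},
    {"travel": [0,0,0.15],"angular": [0,0,0],"gripper": 1},
    {"travel": [0,0,0.22],"angular": [0,0,0],"gripper": 1},
    {"travel": [0,0,0.3],"angular": [0,0,0],"gripper": 1},
    {"travel": [0,0,0.3],"angular": [0,0,0],"gripper": 1},
    {"travel": [0,0,0.3],"angular": [0,0,0],"gripper": 1},
  ],
)

```text
t: 23.45
tool_pos: [0.502, -0.0007, 0.1744]
tool_rot: [1.995, 2.423, 0.003]
contact_force: [-0.1, 0.6, -0.3]
opening: 0.0856
grip_force: 0.0
```

```bash
python3 - <<'E'
from station import ctrl
from h import *
im=grab(ctrl,'wrist','w10'); o=ctrl.get_obs(); print(o['t'],o['tool_pos'],o['tool_rot'])
print('beam',part(im,[.5005,-.0005,.01],.017,20))
print('bm',outline(im,[.5005,-.0005,.003]))
w=pickle.load(open('pics/w8.pkl','rb')); T=[]
for i,P in((im,[.5005,-.0005,.003]),(w,[.46,-.305,.003])):
    x,y=proj(i,P)[0].astype(int); T.append(cv2.resize(np.clip(i['img'][max(y-70,0):y+70,x-70:x+70,::-1]*1.8,0,255).astype(np.uint8),(400,400)))
cv2.imwrite('pics/t7.png',np.hstack(T))
print('weight',part(im,[.662,0,.018],.036,mask=lambda r,g,b:(r>b*1.8)&(r>40)))
try: print('pm',outline(im,[.65,.16,.003],30))
except Exception as e: print(e)
E
```

```text
23.5 [ 0.50076253 -0.00052087  0.17223471] [-1.99693846e+00 -2.42512090e+00  1.10468131e-04]
beam (array([ 5.00040367e+02, -1.19090178e-01]), np.float64(101.22307939239235), array([500.1,   0.9]), array([57.3, 92.8]), np.float64(26.001533053916397))
bm (array([500.5,  -1.3]), 57.5, array([500.4,  -1.8]), array([59.8, 96.4]), 101.11750411987305)
weight (array([654.00923518,   1.6249249 ]), 151.17581176757812, array([654.2,   2.3]), array([32.4, 48.4]))
pm (array([649.3, 160.5]), 58.8, array([656.7, 163. ]), array([75.7, 92. ]), np.float64(118.56375393599846), np.float64(-19.95344546652184), np.float64(35.30493890458386))
```

View pics/t7.png

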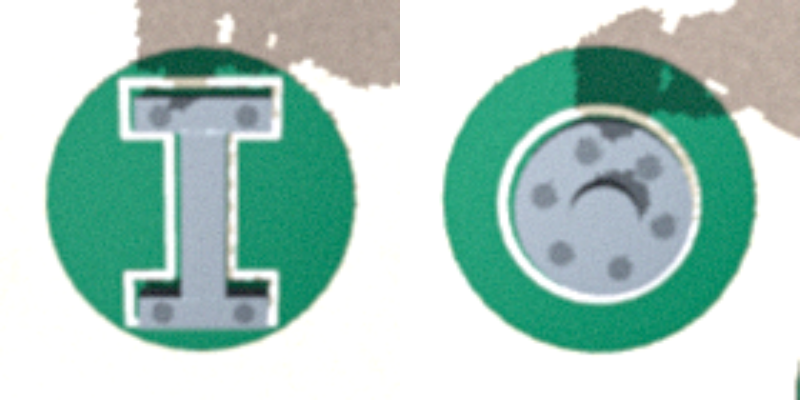

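The beam sits within about 0.7 mm of its outline centre. The wheel looks slightly off to the right in its ring, so I'll quantify that.

```bash
python3 - <<'E'
from h import *
w=pickle.load(open('pics/w8.pkl','rb'))
up=4;big=cv2.resize(w['img'],None,fx=up,fy=up,interpolation=cv2.INTER_CUBIC).astype(int);r,g,b=big[...,0],big[...,1],big[...,2]
x,y=(proj(w,[.46,-.305,.003])[0]*up).astype(int)
row=big[y,x-170:x+170:6]; print([tuple(v) for v in row])
print(x,y)
E
```

```text
[(np.int64(20), np.int64(91), np.int64(67)), (np.int64(24), np.int64(86), np.int64(69)), (np.int64(19), np.int64(90), np.int64(69)), (np.int64(24), np.int64(88), np.int64(70)), (np.int64(91), np.int64(118), np.int64(107)), (np.int64(164), np.int64(163), np.int64(164)), (np.int64(130), np.int64(142), np.int64(138)), (np.int64(40), np.int64(92), np.int64(72)), (np.int64(65), np.int64(99), np.int64(92)), (np.int64(103), np.int64(108), np.int64(119)), (np.int64(100), np.int64(107), np.int64(114)), (np.int64(99), np.int64(106), np.int64(114)), (np.int64(90), np.int64(95), np.int64(102)), (np.int64(70), np.int64(76), np.int64(83)), (np.int64(75), np.int64(79), np.int64(87)), (np.int64(69), np.int64(75), np.int64(79)), (np.int64(73), np.int64(79), np.int64(86)), (np.int64(68), np.int64(78), np.int64(82)), (np.int64(84), np.int64(91), np.int64(97)), (np.int64(101), np.int64(108), np.int64(116)), (np.int64(100), np.int64(109), np.int64(116)), (np.int64(84), np.int64(89), np.int64(96)), (np.int64(69), np.int64(73), np.int64(80)), (np.int64(90), np.int64(97), np.int64(104)), (np.int64(101), np.
[... 790 characters left out ...]
int64(114)), (np.int64(96), np.int64(104), np.int64(110)), (np.int64(95), np.int64(103), np.int64(110)), (np.int64(98), np.int64(104), np.int64(113)), (np.int64(95), np.int64(105), np.int64(111)), (np.int64(95), np.int64(100), np.int64(111)), (np.int64(94), np.int64(101), np.int64(111)), (np.int64(91), np.int64(98), np.int64(108)), (np.int64(97), np.int64(103), np.int64(108)), (np.int64(131), np.int64(131), np.int64(126)), (np.int64(124), np.int64(133), np.int64(129)), (np.int64(28), np.int64(90), np.int64(70)), (np.int64(5), np.int64(78), np.int64(59)), (np.int64(21), np.int64(83), np.int64(62)), (np.int64(9), np.int64(83), np.int64(61)), (np.int64(15), np.int64(84), np.int64(62))]
1006 685
```

The wheel is about 1.5–2 mm off, which I'll mend before placing the weight. The plate comes next.

Call:
step_arm(
  targets=[
    {"travel": [0.226,0.5,0],"angular": [0,0,-1],"gripper": 1},
    {"travel": [0.226,0.5,0],"angular": [0,0,-1],"gripper": 1},
    {"travel": [0.226,0.5,0],"angular": [0,0,-1],"gripper": 1},
    {"travel": [0.226,0.5,0],"angular": [0,0,-1],"gripper": 1},
    {"travel": [0.226,0.5,0],"angular": [0,0,-1],"gripper": 1},
    {"travel": [0.226,0.5,0],"angular": [0,0,-1],"gripper": 1},
    {"travel": [0.226,0.5,0],"angular": [0,0,-1],"gripper": 1},
    {"travel": [0.226,0.5,0],"angular": [0,0,-1],"gripper": 1},
    {"travel": [0.226,0.5,0],"angular": [0,0,-1],"gripper": 1},
  ],
)

```text
t: 24.4
tool_pos: [0.6352, 0.2996, 0.1689]
tool_rot: [-2.772, -1.478, 0.009]
contact_force: [0.2, -0.5, 0.5]
opening: 0.0857
grip_force: 0.0
```

Call:
step_arm(
  targets=[
    {"travel": [0,0,0],"angular": [0,0,-0.462],"gripper": 1},
    {"travel": [0,0,0],"angular": [0,0,-0.462],"gripper": 1},
    {"travel": [0,0,0],"angular": [0,0,-0.462],"gripper": 1},
    {"travel": [0,0,0],"angular": [0,0,-0.462],"gripper": 1},
    {"travel": [0,0,0],"angular": [0,0,-0.462],"gripper": 1},
    {"travel": [0,0,0],"angular": [0,0,-0.462],"gripper": 1},
  ],
)

```text
t: 25.0
tool_pos: [0.6363, 0.2987, 0.1721]
tool_rot: [2.994, 0.952, -0.001]
contact_force: [0.0, 0.2, 0.2]
opening: 0.0857
grip_force: 0.0
```

```bash
python3 - <<'E'
from station import ctrl
from h import *
im=grab(ctrl,'wrist','w11'); o=ctrl.get_obs(); print(o['t'],o['tool_pos'],o['tool_rot'])
print('plate',part(im,[.636,.2995,.01],.012,30))
try: print('pm',outline(im,[.65,.16,.003],30))
except Exception as e: print(e)
E
```

```text
25.05 [0.63639279 0.29889194 0.17227641] [ 2.99382471e+00  9.51968041e-01 -7.22579237e-04]
plate (array([636.96857299, 299.67039209]), np.float64(35.17613492092585), array([635.9, 299. ]), array([80. , 46.9]), np.float64(46.472718852040686))
pm (array([649.8, 159.4]), 57.7, array([649.3, 158.7]), array([60. , 92.4]), np.float64(118.49727329836999), np.float64(-27.59851424185296), np.float64(27.614382294392318))
```

Call:
step_arm(
  targets=[
    {"travel": [0,0,-0.08],"angular": [0,0,0],"gripper": 1},
    {"travel": [0,0,-0.15],"angular": [0,0,0],"gripper": 1},
    {"travel": [0,0,-0.2],"angular": [0,0,0],"gripper": 1},
    {"travel": [0,0,-0.24],"angular": [0,0,0],"gripper": 1},
    {"travel": [0,0,-0.27],"angular": [0,0,0],"gripper": 1},
    {"travel": [0,0,-0.29],"angular": [0,0,0],"gripper": 1},
    {"travel": [0,0,-0.305],"angular": [0,0,0],"gripper": 1},
    {"travel": [0,0,-0.31],"angular": [0,0,0],"gripper": 1},
    {"travel": [0,0,-0.31],"angular": [0,0,0],"gripper": 1},
    {"travel": [0,0,-0.31],"angular": [0,0,0],"gripper": 1},
  ],
)

```text
t: 26.05
tool_pos: [0.6375, 0.2998, -0.0122]
tool_rot: [-2.994, -0.952, -0.003]
contact_force: [-0.3, 0.3, 0.9]
opening: 0.0854
grip_force: 0.0
```

Call:
step_arm(
  targets=[
    {"travel": [0,0,0],"angular": [0,0,0],"gripper": 0},
    {"travel": [0,0,0],"angular": [0,0,0],"gripper": 0},
    {"travel": [0,0,0],"angular": [0,0,0],"gripper": 0},
    {"travel": [0,0,0],"angular": [0,0,0],"gripper": 0},
    {"travel": [0,0,0],"angular": [0,0,0],"gripper": 0},
    {"travel": [0,0,0],"angular": [0,0,0],"gripper": 0},
  ],
  squeeze=35,
)

```text
t: 26.65
tool_pos: [0.6373, 0.2996, -0.0124]
tool_rot: [-2.994, -0.952, -0.002]
contact_force: [-1.0, -0.3, 6.0]
opening: 0.0458
grip_force: 35.8
```

Call:
step_arm(
  targets=[
    {"travel": [0,0,0.05],"angular": [0,0,0],"gripper": 0},
    {"travel": [0,0,0.12],"angular": [0,0,0],"gripper": 0},
    {"travel": [0,0,0.17],"angular": [0,0,0],"gripper": 0},
    {"travel": [0.022,-0.233,0.17],"angular": [0,0,1],"gripper": 0},
    {"travel": [0.022,-0.233,0.17],"angular": [0,0,1],"gripper": 0},
    {"travel": [0.022,-0.233,0.17],"angular": [0,0,1],"gripper": 0},
    {"travel": [0.022,-0.233,0.17],"angular": [0,0,1],"gripper": 0},
    {"travel": [0.022,-0.233,0.17],"angular": [0,0,1],"gripper": 0},
    {"travel": [0.022,-0.233,0.17],"angular": [0,0,1],"gripper": 0},
    {"travel": [0.022,-0.233,0.17],"angular": [0,0,1],"gripper": 0},
  ],
)

```text
t: 27.65
tool_pos: [0.6492, 0.1594, 0.0875]
tool_rot: [-2.402, -2.024, 0.002]
contact_force: [-0.7, 0.3, -0.5]
opening: 0.0456
grip_force: 35.9
```

Call:
step_arm(
  targets=[
    {"travel": [0,0,0],"angular": [0,0,0.851],"gripper": 0},
    {"travel": [0,0,0],"angular": [0,0,0.851],"gripper": 0},
    {"travel": [0,0,0],"angular": [0,0,0.851],"gripper": 0},
    {"travel": [0,0,-0.05],"angular": [0,0,0.851],"gripper": 0},
    {"travel": [0,0,-0.09],"angular": [0,0,0.851],"gripper": 0},
    {"travel": [0,0,-0.12],"angular": [0,0,0.851],"gripper": 0},
    {"travel": [0,0,-0.14],"angular": [0,0,0.851],"gripper": 0},
    {"travel": [0,0,-0.15],"angular": [0,0,0.851],"gripper": 0},
    {"travel": [0,0,-0.15],"angular": [0,0,0.851],"gripper": 0},
  ],
)

```text
t: 28.55
tool_pos: [0.6494, 0.1596, -0.0022]
tool_rot: [-1.605, -2.699, 0.001]
contact_force: [0.3, -0.1, 0.2]
opening: 0.0455
grip_force: 35.9
```

Call:
step_arm(
  targets=[
    {"travel": [0,0,0],"angular": [0,0,0],"gripper": 0},
    {"travel": [0,0,-0.007],"angular": [0,0,0],"gripper": 0},
    {"travel": [0,0,-0.014],"angular": [0,0,0],"gripper": 0},
    {"travel": [0,0,-0.014],"angular": [0,0,0],"gripper": 0},
    {"travel": [0,0,-0.014],"angular": [0,0,0],"gripper": 0},
    {"travel": [0,0,-0.014],"angular": [0,0,0],"gripper": 0},
  ],
)

```text
t: 29.15
tool_pos: [0.6504, 0.1597, -0.0094]
tool_rot: [1.604, 2.7, 0.001]
contact_force: [1.2, 0.9, 1.1]
opening: 0.0454
grip_force: 36.3
```

Call:
step_arm(
  targets=[
    {"travel": [0,0,0],"angular": [0,0,0],"gripper": 1},
    {"travel": [0,0,0],"angular": [0,0,0],"gripper": 1},
    {"travel": [0,0,0],"angular": [0,0,0],"gripper": 1},
    {"travel": [0,0,0],"angular": [0,0,0],"gripper": 1},
    {"travel": [0,0,0.07],"angular": [0,0,0],"gripper": 1},
    {"travel": [0,0,0.15],"angular": [0,0,0],"gripper": 1},
    {"travel": [0,0,0.22],"angular": [0,0,0],"gripper": 1},
    {"travel": [0,0,0.3],"angular": [0,0,0],"gripper": 1},
    {"travel": [0,0,0.3],"angular": [0,0,0],"gripper": 1},
    {"travel": [0,0,0.3],"angular": [0,0,0],"gripper": 1},
  ],
)

```text
t: 30.15
tool_pos: [0.6508, 0.1598, 0.1724]
tool_rot: [1.603, 2.698, 0.004]
contact_force: [-0.9, -0.8, -0.7]
opening: 0.0853
grip_force: 0.0
```

```bash
python3 - <<'E'
from station import ctrl
from h import *
im=grab(ctrl,'wrist','w12'); s=grab(ctrl,'scene','s12'); o=ctrl.get_obs(); print(o['t'],o['tool_pos'],o['tool_rot'])
print('pm',outline(im,[.65,.16,.003])); print('plate',part(im,[.65,.16,.01],.015,20))
print('weight',part(s,[.662,0,.018],.018,mask=lambda r,g,b:(r>b*1.8)&(r>40)))
x,y=proj(im,[.65,.16,.003])[0].astype(int)
a=cv2.resize(np.clip(im['img'][max(y-70,0):y+70,x-70:x+70,::-1]*1.8,0,255).astype(np.uint8),(400,400))
b=np.clip(s['img'][100:300,100:360,::-1]*1.6,0,255).astype(np.uint8); 
cv2.imwrite('pics/t8.png',np.hstack([a,cv2.resize(b,(400,400))]))
E
```

```text
30.25 [0.64872416 0.15951253 0.16821126] [-1.60354506 -2.69883201  0.002862  ]
pm (array([649.4, 159.3]), 57.4, array([649.5, 159.1]), array([60. , 92.6]), 118.51559448242188)
plate (array([649.16434204, 158.83600674]), np.float64(118.62736470785961), array([648.1, 160.8]), array([57.6, 89.8]), np.float64(53.06245487531229))
weight (array([661.58135373,  -1.0928278 ]), 38.403385162353516, array([662.1,  -1.1]), array([65.9, 33.5]))
```

View pics/t8.png

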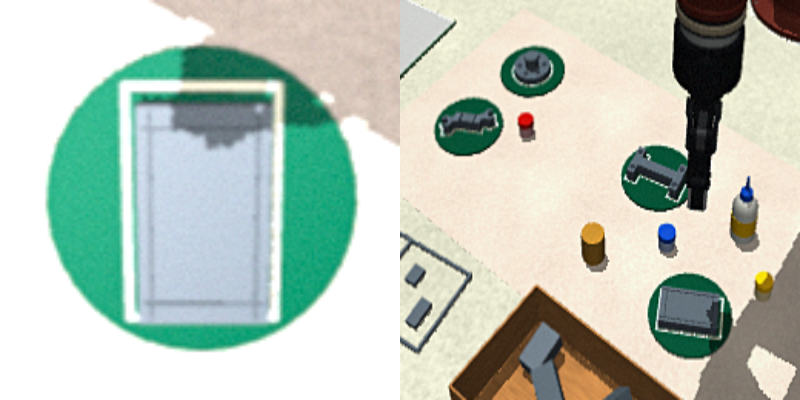

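The plate sits within 1 mm of centre and is aligned. Now I'll nudge the wheel by (-1.5, -0.8) mm.

Call:
step_arm(
  targets=[
    {"travel": [-0.28,-0.686,0],"angular": [0,0,0],"gripper": 1},
    {"travel": [-0.28,-0.686,0],"angular": [0,0,0],"gripper": 1},
    {"travel": [-0.28,-0.686,0],"angular": [0,0,0],"gripper": 1},
    {"travel": [-0.28,-0.686,0],"angular": [0,0,0],"gripper": 1},
    {"travel": [-0.28,-0.686,0],"angular": [0,0,0],"gripper": 1},
    {"travel": [-0.28,-0.686,0],"angular": [0,0,0],"gripper": 1},
    {"travel": [-0.28,-0.686,0],"angular": [0,0,0],"gripper": 1},
    {"travel": [-0.28,-0.686,0],"angular": [0,0,0],"gripper": 1},
    {"travel": [-0.28,-0.686,0],"angular": [0,0,0],"gripper": 1},
    {"travel": [-0.28,-0.686,0],"angular": [0,0,0],"gripper": 1},
  ],
)

```text
t: 31.25
tool_pos: [0.4787, -0.2553, 0.1675]
tool_rot: [-1.611, -2.692, 0.002]
contact_force: [0.4, 1.1, -0.1]
opening: 0.0853
grip_force: 0.0
```

Call:
step_arm(
  targets=[
    {"travel": [-0.036,-0.088,0],"angular": [0,0,0],"gripper": 1},
    {"travel": [-0.036,-0.088,-0.07],"angular": [0,0,0],"gripper": 1},
    {"travel": [-0.036,-0.088,-0.14],"angular": [0,0,0],"gripper": 1},
    {"travel": [-0.036,-0.088,-0.2],"angular": [0,0,0],"gripper": 1},
    {"travel": [-0.036,-0.088,-0.24],"angular": [0,0,0],"gripper": 1},
    {"travel": [-0.036,-0.088,-0.265],"angular": [0,0,0],"gripper": 1},
    {"travel": [-0.036,-0.088,-0.28],"angular": [0,0,0],"gripper": 1},
    {"travel": [-0.036,-0.088,-0.28],"angular": [0,0,0],"gripper": 1},
    {"travel": [-0.036,-0.088,-0.28],"angular": [0,0,0],"gripper": 1},
  ],
)

```text
t: 32.15
tool_pos: [0.461, -0.3052, 0.0031]
tool_rot: [1.603, 2.7, -0.0]
contact_force: [0.8, 0.0, 0.4]
opening: 0.0854
grip_force: 0.0
```

Call:
step_arm(
  targets=[
    {"travel": [0,0,0],"angular": [0,0,0],"gripper": 0},
    {"travel": [0,0,0],"angular": [0,0,0],"gripper": 0},
    {"travel": [0,0,0],"angular": [0,0,0],"gripper": 0},
    {"travel": [0,0,0],"angular": [0,0,0],"gripper": 0},
    {"travel": [0,0,0],"angular": [0,0,0],"gripper": 0},
    {"travel": [0,0,0],"angular": [0,0,0],"gripper": 0},
    {"travel": [0,0,0],"angular": [0,0,0],"gripper": 0},
  ],
  squeeze=35,
)

```text
t: 32.85
tool_pos: [0.4605, -0.3051, 0.0027]
tool_rot: [1.604, 2.7, -0.0]
contact_force: [-1.1, 0.3, 4.5]
opening: 0.0214
grip_force: 34.3
```

Call:
step_arm(
  targets=[
    {"travel": [0,0,0.008],"angular": [0,0,0],"gripper": 0},
    {"travel": [-0.003,-0.002,0.008],"angular": [0,0,0],"gripper": 0},
    {"travel": [-0.003,-0.002,0.008],"angular": [0,0,0],"gripper": 0},
    {"travel": [-0.003,-0.002,0.004],"angular": [0,0,0],"gripper": 0},
    {"travel": [-0.003,-0.002,0],"angular": [0,0,0],"gripper": 0},
    {"travel": [-0.003,-0.002,0],"angular": [0,0,0],"gripper": 0},
    {"travel": [-0.003,-0.002,0],"angular": [0,0,0],"gripper": 0},
    {"travel": [-0.003,-0.002,0],"angular": [0,0,0],"gripper": 1},
    {"travel": [-0.003,-0.002,0],"angular": [0,0,0],"gripper": 1},
    {"travel": [-0.003,-0.002,0],"angular": [0,0,0],"gripper": 1},
  ],
)

```text
t: 33.85
tool_pos: [0.4582, -0.3058, 0.0017]
tool_rot: [-1.604, -2.7, -0.0]
contact_force: [-0.9, 0.1, 0.3]
opening: 0.0643
grip_force: 0.0
```

Call:
step_arm(
  targets=[
    {"travel": [0,0,0],"angular": [0,0,0],"gripper": 1},
    {"travel": [0,0,0.08],"angular": [0,0,0],"gripper": 1},
    {"travel": [0,0,0.16],"angular": [0,0,0],"gripper": 1},
    {"travel": [0,0,0.23],"angular": [0,0,0],"gripper": 1},
    {"travel": [0,0,0.28],"angular": [0,0,0],"gripper": 1},
    {"travel": [0,0,0.28],"angular": [0,0,0],"gripper": 1},
    {"travel": [0,0,0.28],"angular": [0,0,0],"gripper": 1},
  ],
)

```text
t: 34.55
tool_pos: [0.4587, -0.3062, 0.1707]
tool_rot: [1.604, 2.7, -0.0]
contact_force: [-0.0, 0.6, -0.8]
opening: 0.0855
grip_force: 0.0
```

```bash
python3 - <<'E'
from station import ctrl
from h import *
im=grab(ctrl,'wrist','w13'); print(ctrl.get_obs()['tool_pos'])
a=im
x,y=proj(im,[.46,-.306,.003])[0].astype(int)
cv2.imwrite('pics/t9.png',cv2.resize(np.clip(im['img'][max(y-60,0):y+60,x-60:x+60,::-1]*1.8,0,255).astype(np.uint8),(400,400)))
E
```

```text
[ 0.45791089 -0.30553466  0.16900863]
```

View pics/t9.png

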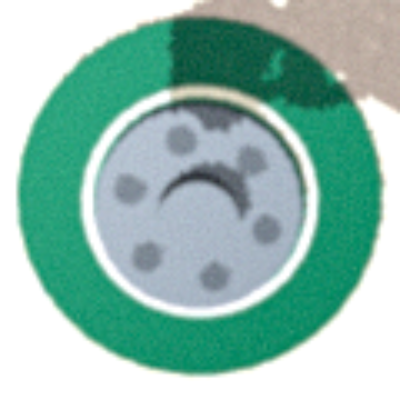

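The wheel is now centred in its ring (99–303 inside 81–319). Weight next.

Call:
step_arm(
  targets=[
    {"travel": [0.34,0.51,0],"angular": [0,0,0],"gripper": 1},
    {"travel": [0.34,0.51,0],"angular": [0,0,0],"gripper": 1},
    {"travel": [0.34,0.51,0],"angular": [0,0,0],"gripper": 1},
    {"travel": [0.34,0.51,0],"angular": [0,0,0],"gripper": 1},
    {"travel": [0.34,0.51,0],"angular": [0,0,0],"gripper": 1},
    {"travel": [0.34,0.51,0],"angular": [0,0,0],"gripper": 1},
    {"travel": [0.34,0.51,0],"angular": [0,0,0],"gripper": 1},
    {"travel": [0.34,0.51,0],"angular": [0,0,0],"gripper": 1},
    {"travel": [0.34,0.51,0],"angular": [0,0,0],"gripper": 1},
    {"travel": [0.34,0.51,0],"angular": [0,0,0],"gripper": 1},
  ],
)

```text
t: 35.6
tool_pos: [0.6612, -0.0005, 0.1681]
tool_rot: [-1.603, -2.698, 0.003]
contact_force: [0.4, 0.0, -0.4]
opening: 0.0854
grip_force: 0.0
```

Call:
step_arm(
  targets=[
    {"travel": [0,0,0],"angular": [0,0,0],"gripper": 1},
    {"travel": [0,0,0],"angular": [0,0,0],"gripper": 1},
    {"travel": [0,0,0],"angular": [0,0,0],"gripper": 1},
  ],
)

```text
t: 35.9
tool_pos: [0.662, -0.0011, 0.1703]
tool_rot: [1.607, 2.699, -0.0]
contact_force: [0.5, -0.1, 0.1]
opening: 0.0854
grip_force: 0.0
```

```bash
python3 - <<'E'
from station import ctrl
from h import *
im=grab(ctrl,'wrist','w14'); o=ctrl.get_obs(); print(o['t'],o['tool_pos'])
for z in(.018,.036): print('weight',z,part(im,[.662,0,.018],z,mask=lambda r,g,b:(r>b*1.8)&(r>40)))
E
```

```text
35.95 [ 0.6620969  -0.00095148  0.17031952]
weight 0.018 (array([662.47318424,  -2.92831883]), 103.09591293334961, array([662.9,  -2.7]), array([34.3, 39.5]))
weight 0.036 (array([660.51020543,   0.713066  ]), 103.09613227844238, array([660.9,   0.9]), array([32.4, 37.2]))
```

Call:
step_arm(
  targets=[
    {"travel": [0,-0.001,-0.08],"angular": [0,0,0],"gripper": 1},
    {"travel": [0,-0.001,-0.15],"angular": [0,0,0],"gripper": 1},
    {"travel": [0,-0.001,-0.2],"angular": [0,0,0],"gripper": 1},
    {"travel": [0,-0.001,-0.24],"angular": [0,0,0],"gripper": 1},
    {"travel": [0,-0.001,-0.265],"angular": [0,0,0],"gripper": 1},
    {"travel": [0,-0.001,-0.285],"angular": [0,0,0],"gripper": 1},
    {"travel": [0,-0.001,-0.295],"angular": [0,0,0],"gripper": 1},
    {"travel": [0,-0.001,-0.295],"angular": [0,0,0],"gripper": 1},
    {"travel": [0,-0.001,-0.295],"angular": [0,0,0],"gripper": 1},
  ],
)

```text
t: 36.85
tool_pos: [0.6634, -0.0007, -0.0056]
tool_rot: [1.604, 2.699, 0.001]
contact_force: [0.1, -0.9, 0.3]
opening: 0.0855
grip_force: 0.0
```

Call:
step_arm(
  targets=[
    {"travel": [0,0,0],"angular": [0,0,0],"gripper": 0},
    {"travel": [0,0,0],"angular": [0,0,0],"gripper": 0},
    {"travel": [0,0,0],"angular": [0,0,0],"gripper": 0},
    {"travel": [0,0,0],"angular": [0,0,0],"gripper": 0},
    {"travel": [0,0,0],"angular": [0,0,0],"gripper": 0},
    {"travel": [0,0,0],"angular": [0,0,0],"gripper": 0},
    {"travel": [0,0,0],"angular": [0,0,0],"gripper": 0},
  ],
  squeeze=50,
)

```text
t: 37.55
tool_pos: [0.6629, -0.0007, -0.0061]
tool_rot: [1.604, 2.7, 0.001]
contact_force: [-0.5, -0.1, 5.1]
opening: 0.0324
grip_force: 50.3
```

Call:
step_arm(
  targets=[
    {"travel": [0,0,0.06],"angular": [0,0,0],"gripper": 0},
    {"travel": [0,0,0.12],"angular": [0,0,0],"gripper": 0},
    {"travel": [-0.021,0.267,0.14],"angular": [0,0,0],"gripper": 0},
    {"travel": [-0.021,0.267,0.14],"angular": [0,0,0],"gripper": 0},
    {"travel": [-0.021,0.267,0.14],"angular": [0,0,0],"gripper": 0},
    {"travel": [-0.021,0.267,0.14],"angular": [0,0,0],"gripper": 0},
    {"travel": [-0.021,0.267,0.14],"angular": [0,0,0],"gripper": 0},
    {"travel": [-0.021,0.267,0.14],"angular": [0,0,0],"gripper": 0},
    {"travel": [-0.021,0.267,0.1],"angular": [0,0,0],"gripper": 0},
    {"travel": [-0.021,0.267,0.07],"angular": [0,0,0],"gripper": 0},
  ],
)

```text
t: 38.55
tool_pos: [0.6498, 0.1576, 0.0338]
tool_rot: [-1.608, -2.699, 0.001]
contact_force: [0.5, -0.3, -2.8]
opening: 0.0324
grip_force: 50.6
```

Call:
step_arm(
  targets=[
    {"travel": [0,0,0],"angular": [0,0,0],"gripper": 0},
    {"travel": [0,0,-0.01],"angular": [0,0,0],"gripper": 0},
    {"travel": [0,0,-0.02],"angular": [0,0,0],"gripper": 0},
    {"travel": [0,0,-0.03],"angular": [0,0,0],"gripper": 0},
    {"travel": [0,0,-0.038],"angular": [0,0,0],"gripper": 0},
    {"travel": [0,0,-0.042],"angular": [0,0,0],"gripper": 0},
    {"travel": [0,0,-0.042],"angular": [0,0,0],"gripper": 0},
    {"travel": [0,0,-0.042],"angular": [0,0,0],"gripper": 0},
    {"travel": [0,0,-0.042],"angular": [0,0,0],"gripper": 0},
  ],
)

```text
t: 39.45
tool_pos: [0.6501, 0.1598, 0.0104]
tool_rot: [1.604, 2.7, 0.001]
contact_force: [0.5, -0.9, -2.5]
opening: 0.0324
grip_force: 50.5
```

Call:
step_arm(
  targets=[
    {"travel": [0,0,-0.001],"angular": [0,0,0],"gripper": 0},
    {"travel": [0,0,-0.002],"angular": [0,0,0],"gripper": 0},
    {"travel": [0,0,-0.003],"angular": [0,0,0],"gripper": 0},
    {"travel": [0,0,-0.003],"angular": [0,0,0],"gripper": 0},
    {"travel": [0,0,-0.003],"angular": [0,0,0],"gripper": 0},
  ],
)

```text
t: 39.95
tool_pos: [0.65, 0.1597, 0.0088]
tool_rot: [1.605, 2.701, 0.0]
contact_force: [-3.3, -0.0, 4.4]
opening: 0.0326
grip_force: 51.0
```

In contact with the plate. I'll release it and back off.

Call:
step_arm(
  targets=[
    {"travel": [0,0,0],"angular": [0,0,0],"gripper": 1},
    {"travel": [0,0,0],"angular": [0,0,0],"gripper": 1},
    {"travel": [0,0,0],"angular": [0,0,0],"gripper": 1},
    {"travel": [0,0,0],"angular": [0,0,0],"gripper": 1},
    {"travel": [0,0,0.06],"angular": [0,0,0],"gripper": 1},
    {"travel": [0,0,0.13],"angular": [0,0,0],"gripper": 1},
    {"travel": [0,0,0.2],"angular": [0,0,0],"gripper": 1},
    {"travel": [0,0,0.27],"angular": [0,0,0],"gripper": 1},
    {"travel": [0,0,0.27],"angular": [0,0,0],"gripper": 1},
    {"travel": [0,0,0.27],"angular": [0,0,0],"gripper": 1},
  ],
)

```text
t: 40.95
tool_pos: [0.6509, 0.1598, 0.1723]
tool_rot: [1.603, 2.698, 0.004]
contact_force: [0.5, -0.1, -0.8]
opening: 0.0855
grip_force: 0.0
```

```bash
python3 - <<'E'
from station import ctrl
from h import *
im=grab(ctrl,'wrist','w15'); s=grab(ctrl,'scene','s15'); o=ctrl.get_obs(); print(o['t'],o['tool_pos'])
x,y=proj(im,[.65,.16,.003])[0].astype(int)
a=cv2.resize(np.clip(im['img'][max(y-65,0):y+65,x-65:x+65,::-1]*1.8,0,255).astype(np.uint8),(400,400))
b=np.clip(s['img'][100:300,100:360,::-1]*1.6,0,255).astype(np.uint8)
cv2.imwrite('pics/t10.png',np.hstack([a,cv2.resize(b,(400,400))]))
E
```

```text
41.05 [0.64889075 0.15954196 0.16839338]
```

View pics/t10.png

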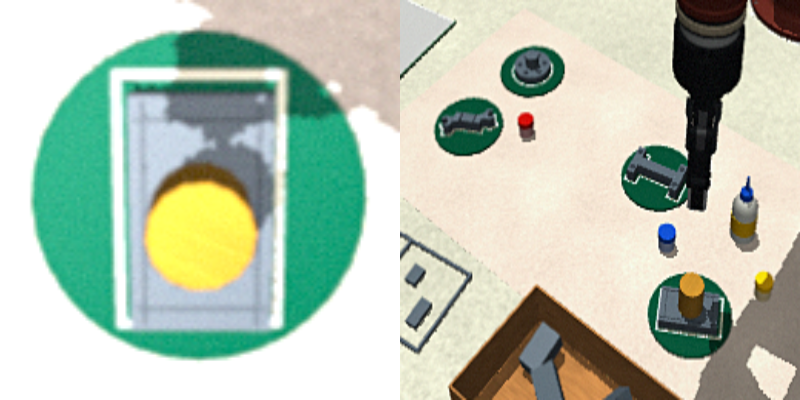

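The weight stands upright on the middle of the plate, and the plate is still inside its outline. The other parts and the bottle haven't moved, so I'll hand the job in.

```bash
python3 -c "
from station import ctrl
print(ctrl.finish_job())"
```

```text
the job is handed in; nothing more can be done
None
```

I handed the job in at about 41 s: all four parts lie in their outlines to within about 1 mm by the camera images, the weight was placed last and stands upright on the middle of the plate, and the glue bottle was not touched.

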